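# Unhem the splintered slide mount and put the bench back

### The arm

A 6-joint arm with a two-finger parallel gripper is mounted at the origin on the work surface. World frame = base frame: x ahead of the robot, y to its left, z up, the work surface at z = 0. Lengths are in m, angles in degrees, forces in N, time in s.
With the tool pointing down it reaches from about 0.375 to 0.9 m from the base axis. Payload 3.1 kg.
Tool frame: the origin (TCP) lies midway between the tips of the shut fingers; the grasp point (between the pads) lies 19 mm behind it; z points along the fingers, y is the direction in which the jaws open and shut (so a half turn about z gives the same grasp; the last joint's range is limited). The gripper opens to 87 mm and grips with 3 to 60 N. Pads are 19 mm wide; open, the fingers measure 117 mm over their backs; the gripper's body (75 mm by 190 mm) begins 51 mm behind the grasp point.
Start: joints at [-75.258, 30.224, 82.088, -0, 67.689, -10.227], TCP at [0.264, -0.567, 0.223] pointing down, gripper open.
Joint ranges: [-176.69, 176.69], [-43.24, 126.21], [12.49, 139.97], [-82, 262], [0, 151.66], [-163.58, 163.58]. Speed limits (degrees/s): [159.86, 159.86, 180, 180, 180, 180].

### API

Orientations are given as a 3x3 rotation matrix whose columns are the frame's x, y, z axes.
In Python, from rig import status, vision, bot, models gives the robot as it stands.
- The arm moves only by the tool send_rows, never from a script. Its argument "moves" is a list of rows, each a list of 7 numbers: the shift along the tool's x, y, z in units of 25 mm (1.0 is 25 mm), then the turn, a rotation vector about the tool's x, y, z in units of 10 degrees (1.0 is 10 degrees), then the closure, from -1 (fully open) to 1 (shut), so that 0 is half open. In form: [[dx, dy, dz, rx, ry, rz, hand], ...]. A call has 1 to 12 rows; each row shifts and turns the commanded pose from where the row before left it, along the tool's axes as they then stand; what a row does not reach is not made up. A row lasts 1/8 s, in which the tool goes at most 62.5 mm and 10.7 degrees, less where a joint would pass 70% of its speed; a pose out of reach is approached as far as the arm can. A call is refused whole if a number of a shift passes 1 or a number of a turn 1, either way. A call with a gripper value outside its range is refused whole. The fingers move at their own pace and stop on an object; the grip force is fixed at half the most. Time passes only in rows, so rows that do not move let the fingers close. It gives the time, the measured TCP pose, the force and the opening at its end, in the units of the state.
- status.read_state(): the state, without advancing time (a new reading comes with each control period).
- vision.capture(name): name is "side" or "top" or "wrist"; returns a dict with "img" (480x640x3 uint8, red, green, blue), "depth" (480x640 float32, m along the optical axis (not along the pixel's ray), 0 where there is no reading), "fx", "fy", "cx", "cy" (pixels), "pose" (4x4, takes a point from camera to world coordinates); the wrist camera has in their place "hand_eye" (4x4, takes a point from camera to tool coordinates, whose origin is the TCP and whose axes are the flange's). Camera axes: x right, y up, looking along -z (the intrinsics and any distortion apply to the point x, -y, -z); pixel columns grow to the right and rows downward; lengths in m; the calibration is good to about 2 mm. A picture is of the moment at which its call begins: read the wrist's pose just before it.
- bot.hand_in(): hands the job in, once; it reports no verdict.
Trained networks look in the newest picture that a camera, given by its name, has taken for a name from the list of things; names that differ only in an ending like _2 or _b are one class to them, and where a whole thing is asked for, a point or a joint stands for the part that bears it (a point fixed in the world has none). Each returns a list of dicts, best first, with "confidence" (0 to 1); they miss things now and then, are a little off and sometimes report something else, mostly with a low value. They report only what shows in the picture. A call takes as long as a camera call. They do not tell look-alikes from the thing itself.
- models.masks_of(camera, name): "mask" (480x640 bool, what is visible of it) and "extent" ([left, top, right, bottom] in pixels, round what is visible of it).
- models.landmark_of(camera, name): "point" ([column, row] in pixels: a listed point, or the origin of a listed thing).
The state is a dict: "time_s": time; "joint_positions": joint angles; "qvel": joint speeds; "tau": joint torques, N m; "position": TCP position; "tcp_rot": TCP orientation; "force": force on the tool from outside, world axes, zero at the start; "moment": the same for the moment, N m; "opening": opening from 0.0 (shut) to 1.0 (fully open).
Only numpy, scipy, OpenCV 4.12 (cv2) and the standard library are available. Lean on these libraries where they do the work, as an engineer would, in place of code of your own. Each camera call takes 0.05 s, during which the arm holds its last target.

### The job

The splintered rosewood slide mount standing in the slackened brass clamp is hemmed in by the white glass lamp globe and the capped brass lens: first stand both of them in the blue tray at the side, then lift the mount out of the clamp and stand it upright, fully home, in the slot of the walnut stand while they wait there. Then put the globe and the lens back, upright, each on the middle of the very disc (green or red) it came from. Set things down gently rather than dropping them, and leave the screwdriver where it lies.

Things in the scene. Friction and masses are not known exactly. Their poses are not given: they have to be found in the camera images.
- globe_center (a point): White frosted glass lamp globe, loose: a ball of 58 mm diameter on a brass collar foot (43 mm diameter, 10 mm high), 59.6 mm tall in all, about 0.12 kg. The point is the centre of the ball, on its axis 30.5 mm above its underside; z up the axis. At the start it stands on one of the two discs. Grip it across the ball from above, closing along the length of the clamp's jaws (the clamp's y).
- lens_center (a point): Brass projector lens barrel with two black bands and a flat tin lens cap on top, loose: upright cylinder of 58 mm diameter, 68 mm tall, about 0.22 kg. The point is its centre, 34 mm above its underside; z up the axis. At the start it stands on the other disc. Grip it across its diameter, closing along the clamp's y.
- mount_center (a point): Dark rosewood slide mount with amber window and pale splinters at one upper corner, loose: panel 9 mm thick (x), 76 mm wide (y), 80 mm tall (z), about 0.09 kg. It stands on edge in the clamp, square to it (its axes are parallel to the clamp's). The point is its centre, 40 mm above its lower edge. Grip it across its thickness in its upper 30 mm, from above.
- clamp: Brass clamp on a walnut board 160 (x) x 120 (y) x 8 mm, fixed. Origin: centre of the underside, on the table. Two slack jaws along y, 66 mm long, leave a slot 12 mm wide (x); floor at 8, jaw tops at 26 mm; outer faces at x = +-11 mm; end posts at y = +-50 mm, 44 mm high. The mount lifts straight up out. The discs lie at x = -46 and +46 mm.
- pad_green: Green disc fixed on the clamp's board, 66 mm diameter, 3 mm thick. Origin: centre of its underside, 8 mm above the table; its top is 11 mm above the table. It is one of the two home places and carries the globe or the lens at the start, centred.
- pad_red: Red disc fixed on the clamp's board, otherwise like the green one: origin at the centre of its underside, top 11 mm above the table. It carries the other of the two.
- tray: Blue open plastic tray, fixed: 130 mm (x) by 220 mm (y) outside, 14 mm high, walls and floor 5 mm thick. Origin: centre of its underside, on the table. There is room for the globe and the lens side by side along its y, for instance at y = +50 and -50 mm.
- stand: Walnut stand, fixed: foot 72 (x) x 110 (y) mm. Origin: centre of the underside, on the table, below the slot's middle. Slot along y: 12 mm wide, 96 mm long, open-ended; floor at 8 mm, straight walls to 28 mm, then lips flaring to a mouth about 26 mm wide at 36 mm above the table. With the mount home its centre is 48 mm above the table, faces along the slot, either way round.
- screwdriver_grip (a point): Brass screwdriver with a brown handle, loose, 170 mm long, lying on the table in front of the clamp; a bystander. The point is on its handle.
Mind the look-alikes: they are no part of the job. What is shaped like the part that bears lens_center but orange is not meant.

How it is judged:
By the outcome, as a careful person would: the job done as asked, in the order asked, and still so for the second after the job is handed in, with the robot touching nothing.
It also fails if it takes over 120 s, if anything falls off the work surface, if the arm or the gripper's body presses on something with over 40 N, if the wrist force passes 120 N, or if a joint passes its speed limit or range.

## Working session

There is one attempt and no reset: what is moved stays moved. The work goes in short steps, Python scripts to look and compute and a tool call to move; the robot and the scene stay as the last step left them, time stands still between calls to the robot, and variables do not carry over. Pictures are saved under pics/ and viewed, and the job is handed in when it is done.

Besides the shell and the picture viewer there is one more tool, called after "Call:" by a JSON object that holds its "name" and its "arguments", one argument or row to a line. send_rows: Moves the arm, as the interface text tells. Its arguments: {"type":"object","properties":{"moves":{"type":"array"}},"required":["moves"]}

```bash
ls; mkdir -p pics; python3 - <<'E'
from rig import status, vision, bot, models
import cv2
s=status.read_state();print(s)
for n in ["side","top","wrist"]:
    c=vision.capture(n)
    cv2.imwrite(f"pics/{n}0.png",c["img"][:,:,::-1])
    print(n,c["fx"],c["fy"],c["cx"],c["cy"],c.get("pose"),c.get("hand_eye"),[k for k in c])
E
```

```text
pics
{'time_s': 0.0, 'joint_positions': array([-7.52592256e+01,  3.02788449e+01,  8.21572750e+01,  1.56785225e-03,
        6.76901823e+01, -1.02252523e+01]), 'qvel': array([-0.06297131, -0.02664153,  0.03752   ,  0.0203069 ,  0.11485175,
       -0.06106867]), 'tau': array([ 1.17744976e-04, -4.40041673e+01, -1.76595676e+01,  6.34273910e-02,
        5.80690254e-02, -1.61690405e-04]), 'position': array([ 0.2636618 , -0.56584113,  0.22156802]), 'tcp_rot': array([[ 9.06562725e-01,  4.22070773e-01, -5.36415217e-04],
       [ 4.22070909e-01, -9.06560299e-01,  2.13827480e-03],
       [ 4.16210558e-04, -2.16488549e-03, -9.99997570e-01]]), 'force': array([-0.16518561,  0.09084244, -0.8869487 ]), 'moment': array([-0.01058515,  0.01551885,  0.01121335]), 'opening': 1.0016190952257833}
side 578.4494998933502 578.4494998933502 316.46808312701154 237.86024941033168 [[-9.99912377e-01 -1.32330409e-02 -3.54456729e-04  4.88296789e-01]
 [ 9.28764492e-03 -7.20367869e-01  6.93530009e-01  8.39604025e-01]
 [-9.43285023e-03  6.93465947e-01  7.20427651e-01  9.44263368e-01]
 [ 0.00000000e+00  0.00000000e+00  0.00000000e+00  1.00000000e+00]] None ['img', 'depth', 'fx', 'fy', 'cx', 'cy', 'pose']
top 490.87968918871553 490.87968918871553 321.4705001847368 243.04609559315995 [[ 0.0245526   0.99189491 -0.12466622  0.41579165]
 [-0.99949273  0.02182564 -0.02319313 -0.0152236 ]
 [-0.02028423  0.12517244  0.99192762  0.84667833]
 [ 0.          0.          0.          1.        ]] None ['img', 'depth', 'fx', 'fy', 'cx', 'cy', 'pose']
wrist 400.5654308913362 400.5654308913362 326.9007396002862 230.95431672489246 None [[-3.00345134e-04  9.67219805e-01  2.53940462e-01  6.84018850e-02]
 [ 9.99999955e-01  2.88395796e-04  8.42835179e-05 -2.11696815e-04]
 [ 8.28532625e-06  2.53940475e-01 -9.67219848e-01 -1.62256279e-01]
 [ 0.00000000e+00  0.00000000e+00  0.00000000e+00  1.00000000e+00]] ['img', 'depth', 'fx', 'fy', 'cx', 'cy', 'hand_eye']
```

View pics/side0.png

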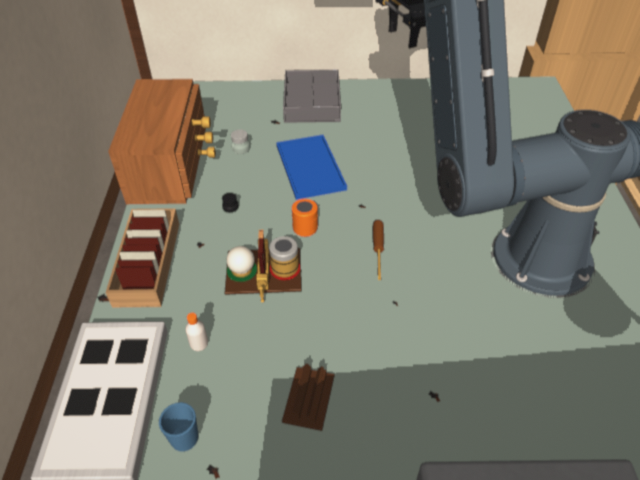

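View pics/top0.png

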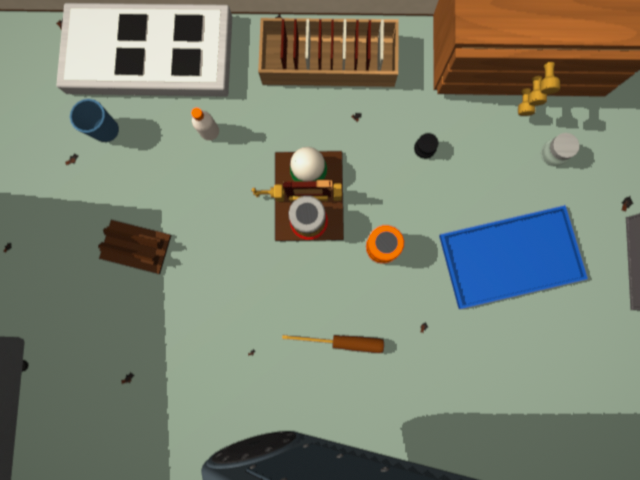

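```bash
cat > h.py <<'E'
from rig import status, vision, bot, models
import numpy as np, cv2
def cap(n,save=None):
    s=status.read_state(); c=vision.capture(n)
    if n=="wrist":
        T=np.eye(4);T[:3,:3]=s["tcp_rot"];T[:3,3]=s["position"];c["pose"]=T@c["hand_eye"]
    if save: cv2.imwrite(save,c["img"][:,:,::-1])
    return c
def ray(c,uv):
    d=np.array([(uv[0]-c["cx"])/c["fx"],-(uv[1]-c["cy"])/c["fy"],-1.0])
    return c["pose"][:3,3],c["pose"][:3,:3]@d
def atz(c,uv,z):
    o,d=ray(c,uv);return o+d*(z-o[2])/d[2]
def proj(c,p):
    q=np.linalg.inv(c["pose"])@np.append(p,1);return np.array([c["cx"]-c["fx"]*q[0]/q[2],c["cy"]+c["fy"]*q[1]/q[2]])
def cloud(c):
    v,u=np.mgrid[0:480,0:640];d=c["depth"]
    P=np.stack([(u-c["cx"])/c["fx"]*d,-(v-c["cy"])/c["fy"]*d,-d],-1)
    return P@c["pose"][:3,:3].T+c["pose"][:3,3]
E
python3 - <<'E'
from h import *
Z=dict(globe_center=.0415,lens_center=.045,mount_center=.048,clamp=0,pad_green=.008,pad_red=.008,tray=0,stand=0,screwdriver_grip=.01)
for n in ["side","top"]:
    c=cap(n);P=cloud(c)
    for k,z in Z.items():
        for r in models.landmark_of(n,k)[:3]:
            print(n,k,round(r["confidence"],2),np.round(r["point"],1),np.round(atz(c,r["point"],z),4))
        for r in models.masks_of(n,k)[:2]:
            m=r["mask"]&(c["depth"]>0); q=P[m]
            print("   mask",round(r["confidence"],2),r["extent"],m.sum(),np.round(np.percentile(q,[2,50,98],axis=0),3).tolist() if m.sum() else "")
E
```

```text
mask 0.67 [227.9, 246.2, 253.1, 273.5] 641 [[0.623, 0.02, 0.017], [0.646, 0.046, 0.057], [0.673, 0.058, 0.072]]
side lens_center 0.96 [299.5 215.8] [ 0.5261 -0.0954  0.045 ]
side lens_center 0.86 [283.6 259.4] [0.5578 0.035  0.045 ]
   mask 0.72 [290.5, 199.1, 317.4, 237.5] 889 [[0.487, -0.124, 0.004], [0.515, -0.083, 0.056], [0.542, -0.071, 0.072]]
   mask 0.64 [271.2, 238.0, 299.0, 278.9] 990 [[0.53, 0.005, 0.017], [0.556, 0.045, 0.072], [0.584, 0.057, 0.083]]
side mount_center 0.7 [259.7 259.3] [0.6073 0.0365 0.048 ]
   mask 0.51 [256.2, 229.0, 262.9, 274.1] 290 [[0.598, -0.01, 0.011], [0.602, 0.034, 0.08], [0.618, 0.068, 0.093]]
   mask 0.48 [283.2, 361.2, 336.2, 433.0] 2554 [[0.466, 0.278, 0.001], [0.506, 0.339, 0.011], [0.548, 0.386, 0.04]]
side clamp 0.76 [260.9 271.2] [0.6091 0.0279 0.    ]
side clamp 0.66 [312.  168.6] [ 0.4979 -0.3158  0.    ]
   mask 0.73 [224.6, 236.9, 301.7, 300.7] 1502 [[0.525, -0.023, 0.003], [0.598, 0.072, 0.01], [0.678, 0.119, 0.047]]
side pad_green 0.58 [241.5 270.5] [0.6497 0.032  0.008 ]
   mask 0.74 [226.1, 264.2, 256.7, 283.7] 244 [[0.619, 0.018
[... 1891 characters left out ...]
64 0.0274 0.008 ]
top tray 0.96 [508.1 257.6] [ 0.5041 -0.3169  0.    ]
   mask 0.69 [439.7, 205.8, 588.9, 309.1] 10209 [[0.43, -0.429, 0.001], [0.504, -0.322, 0.004], [0.58, -0.213, 0.014]]
   mask 0.48 [281.3, 183.4, 332.6, 197.2] 786 [[0.598, -0.01, 0.007], [0.602, 0.028, 0.07], [0.62, 0.066, 0.089]]
top stand 0.79 [136.4 246.9] [0.5083 0.3284 0.    ]
   mask 0.95 [97.8, 220.5, 172.1, 271.0] 2585 [[0.47, 0.275, 0.004], [0.507, 0.324, 0.008], [0.545, 0.381, 0.037]]
   mask 0.41 [294.0, 146.6, 325.3, 181.6] 913 [[0.624, 0.006, 0.042], [0.645, 0.03, 0.061], [0.673, 0.056, 0.069]]
   mask 0.82 [285.0, 335.1, 387.2, 352.7] 967 [[0.341, -0.1, 0.0], [0.355, -0.049, 0.021], [0.365, 0.056, 0.026]]
```

```bash
python3 - <<'E'
from h import *
c=cap("top")
im=c["img"][:,:,::-1]
a=cv2.resize(im[140:250,245:350],None,fx=5,fy=5,interpolation=cv2.INTER_CUBIC)
b=cv2.resize(im[210:280,90:180],None,fx=3,fy=3,interpolation=cv2.INTER_CUBIC)
o=np.zeros((600,800,3),np.uint8);o[:550,:525]=a;o[:210,525:795]=b;cv2.imwrite("pics/crop.png",o)
# tray, stand rects by mask -> project at z
P=cloud(c)
def rect(mask,z,name):
    v,u=np.nonzero(mask);pts=np.array([atz(c,p,z)[:2] for p in zip(u,v)],np.float32)
    r=cv2.minAreaRect(pts);print(name,r)
hsv=cv2.cvtColor(c["img"],cv2.COLOR_RGB2HSV)
m=((hsv[...,0]>105)&(hsv[...,0]<125)&(hsv[...,1]>180));m[:200]=0;m[:,:420]=0
rect(m,.014,"tray")
m=models.masks_of("top","stand")[0]["mask"]
rect(m,.0,"stand")
m=models.masks_of("top","clamp")[0]["mask"].copy();m[:,:272]=0
rect(m,.008,"clamp")
E
```

```text
tray ((0.5049387812614441, -0.31915315985679626), (0.12669537961483002, 0.22013257443904877), 14.509543418884277)
stand ((0.5101301074028015, 0.33447256684303284), (0.12092576175928116, 0.07476048171520233), 77.05265045166016)
clamp ((0.6040185689926147, 0.031203117221593857), (0.15935514867305756, 0.12337956577539444), 2.0821332931518555)
```

View pics/crop.png

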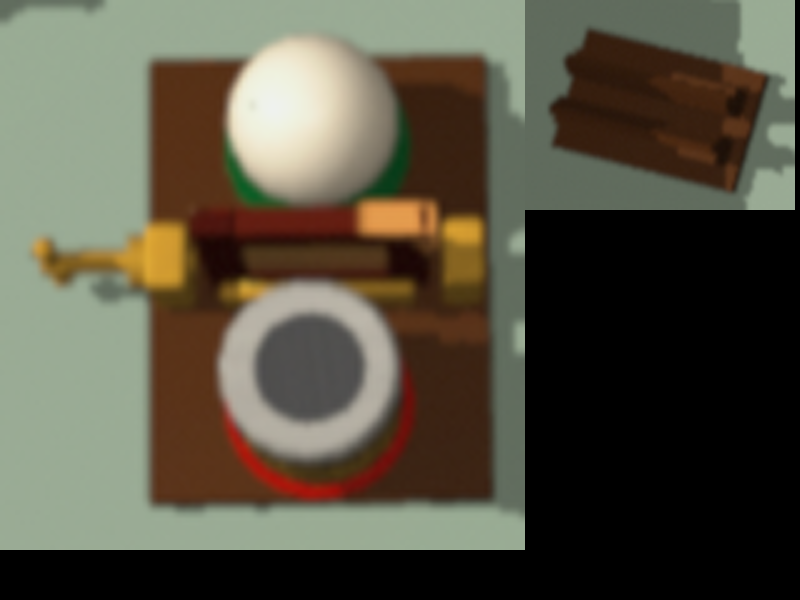

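```bash
cat >> h.py <<'E'
def go(x,y,z,yaw):
    """yaw: world direction of tool x, deg. prints turn (about tool z) then shifts in tool axes after turn, units"""
    s=status.read_state();R=s["tcp_rot"];p=s["position"]
    cur=np.degrees(np.arctan2(R[1,0],R[0,0]))
    d=(yaw-cur+180)%360-180
    a=np.radians(yaw);X=np.array([np.cos(a),np.sin(a),0]);Y=np.array([np.sin(a),-np.cos(a),0])
    D=np.array([x,y,z])-p
    print("pos",np.round(p,4),"yaw",round(cur,2),"tilt",np.round(R[:2,2],4),"F",np.round(s["force"],1),"t",round(s["time_s"],2),"open",round(s["opening"],3))
    print("rz units",round(-d/10,3)," shift units",np.round(np.array([D@X,D@Y,-D[2]])/.025,3))
E
python3 -c "
from h import *
go(.64,.03,.25,2)"
```

```text
pos [ 0.2639 -0.5666  0.2226] yaw 24.97 tilt [-0.     -0.0001] F [ 0.7  1.2 -0.2] t 2.2 open 1.002
rz units 2.297  shift units [ 15.869 -23.323  -1.097]
```

Call:
{"name": "send_rows", "arguments": {
  "moves": [
    [0, 0, -0.4, 0, 0, 0.8, -1],
    [0, 0, -0.4, 0, 0, 0.8, -1],
    [0, 0, -0.3, 0, 0, 0.7, -1],
    [0.66, -0.97, 0, 0, 0, 0, -1],
    [0.66, -0.97, 0, 0, 0, 0, -1],
    [0.66, -0.97, 0, 0, 0, 0, -1],
    [0.66, -0.97, 0, 0, 0, 0, -1],
    [0.66, -0.97, 0, 0, 0, 0, -1],
    [0.66, -0.97, 0, 0, 0, 0, -1],
    [0.66, -0.97, 0, 0, 0, 0, -1],
    [0.66, -0.97, 0, 0, 0, 0, -1],
    [0.66, -0.97, 0, 0, 0, 0, -1]
  ]
}}

```text
time_s: 3.7
position: [0.4052, -0.3425, 0.2502]
tcp_rot: [[0.999, 0.034, 0.0], [0.034, -0.999, -0.0], [0.0, 0.0, -1.0]]
force: [1.5, 0.2, 0.5]
opening: 0.999
```

Call:
{"name": "send_rows", "arguments": {
  "moves": [
    [0.66, -0.97, 0, 0, 0, 0, -1],
    [0.66, -0.97, 0, 0, 0, 0, -1],
    [0.66, -0.97, 0, 0, 0, 0, -1],
    [0.66, -0.97, 0, 0, 0, 0, -1],
    [0.66, -0.97, 0, 0, 0, 0, -1],
    [0.66, -0.97, 0, 0, 0, 0, -1],
    [0.66, -0.97, 0, 0, 0, 0, -1],
    [0.66, -0.97, 0, 0, 0, 0, -1],
    [0.66, -0.97, 0, 0, 0, 0, -1],
    [0.66, -0.97, 0, 0, 0, 0, -1],
    [0.66, -0.97, 0, 0, 0, 0, -1],
    [0.66, -0.97, 0, 0, 0, 0, -1]
  ]
}}

```text
time_s: 5.2
position: [0.5931, -0.0448, 0.2501]
tcp_rot: [[0.999, 0.034, 0.0], [0.034, -0.999, -0.0], [0.0, 0.0, -1.0]]
force: [-0.4, 0.8, -0.1]
opening: 0.999
```

Call:
{"name": "send_rows", "arguments": {
  "moves": [
    [0, -0.97, 0, 0, 0, 0, -1],
    [0, 0, 0, 0, 0, 0, -1]
  ]
}}

```text
time_s: 5.45
position: [0.5916, -0.02, 0.25]
tcp_rot: [[0.999, 0.037, -0.0], [0.037, -0.999, 0.0], [-0.0, -0.0, -1.0]]
force: [-0.6, 0.2, -0.4]
opening: 1.005
```

```bash
python3 - <<'E'
from h import *
go(.64,.03,.25,2)
c=cap("wrist","pics/w1.png")
for k,z in dict(globe_center=.0415,lens_center=.045,mount_center=.048,clamp=0,pad_green=.008,pad_red=.008).items():
    for r in models.landmark_of("wrist",k)[:2]: print(k,round(r["confidence"],2),np.round(r["point"],1),np.round(atz(c,r["point"],z),4))
E
```

```text
pos [ 0.5916 -0.02    0.25  ] yaw 2.12 tilt [-0.0005  0.0002] F [-0.6  0.2 -0.4] t 5.45 open 1.005
rz units 0.012  shift units [ 2.005e+00 -1.931e+00 -1.000e-03]
globe_center 0.75 [272.  135.7] [0.6494 0.0315 0.0415]
lens_center 0.89 [405.  277.6] [ 0.5192 -0.0991  0.045 ]
mount_center 0.89 [271.8 187.6] [0.6034 0.0308 0.048 ]
clamp 0.65 [280.4 179.8] [0.6043 0.0283 0.    ]
```

View pics/w1.png

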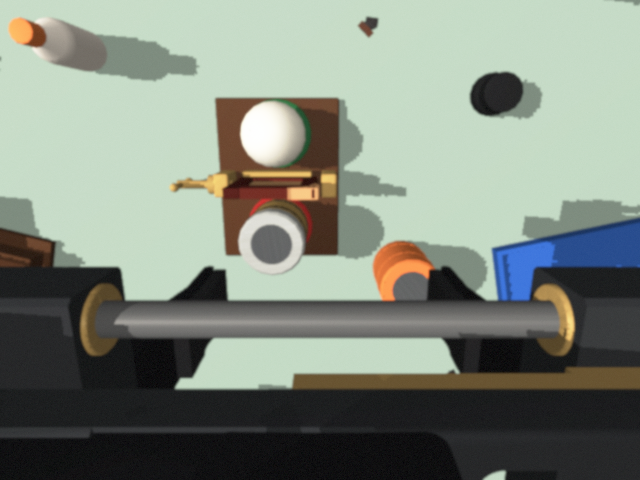

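```bash
python3 - <<'E'
from h import *
c=cap("wrist")
pts=[(216,98),(338.5,98),(338.5,254.5),(226,254.5)]
# wait top corners far? refine by line fits on gradient
g=cv2.GaussianBlur(cv2.cvtColor(c["img"],cv2.COLOR_RGB2GRAY).astype(np.float32),(3,3),0)
gx=np.abs(np.diff(g,axis=1));gy=np.abs(np.diff(g,axis=0))
def col(r,a,b): s=gx[r,a:b];i=s.argmax();return a+i+.5
def row(cc,a,b): s=gy[a:b,cc];i=s.argmax();return a+i+.5
E={}
E['L']=[(col(r,207,232),r) for r in list(range(104,165,4))+list(range(205,250,4))]
E['T']=[(q,row(q,90,106)) for q in list(range(222,334,4))]
E['B']=[(q,row(q,246,262)) for q in list(range(232,245,2))+list(range(306,334,2))]
W={}
for k,v in E.items():
    p=np.array([atz(c,q,.008)[:2] for q in v],np.float32)
    vx,vy,x0,y0=cv2.fitLine(p,cv2.DIST_HUBER,0,.001,.001).ravel()
    print(k,"ang",np.degrees(np.arctan2(vy,vx)),"at",x0,y0)
# lens top circle, globe circle
for name,box,z in (("lens",(225,190,320,285),.079),("globe",(225,85,320,180),.0415)):
    x0,y0,x1,y1=box;h=cv2.cvtColor(c["img"],cv2.COLOR_RGB2HSV)[y0:y1,x0:x1]
    m=((h[...,1]<60)&(h[...,2]>140)).astype(np.uint8)
    cs,_=cv2.findContours(m,cv2.RETR_EXTERNAL,cv2.CHAIN_APPROX_NONE);k=max(cs,key=cv2.contourArea)
    (u,v),r=cv2.minEnclosingCircle(k);e=cv2.fitEllipse(k)
    print(name,u+x0,v+y0,r,e,atz(c,(u+x0,v+y0),z), atz(c,(e[0][0]+x0,e[0][1]+y0),z))
E
```

```text
L ang 2.0662048 at 0.60830146 0.088268794
T ang -87.412544 at 0.6842462 0.03590423
B ang -88.29601 at 0.5257473 0.022495715
lens 273.0 260.8591537475586 51.49280548095703 ((45.06670379638672, 64.64041137695312), (78.19786834716797, 94.1587142944336), 105.32859802246094) [0.54403552 0.02323328 0.079     ] [0.54968604 0.02578755 0.079     ]
globe 267.0 133.5 32.88246536254883 ((42.8914794921875, 48.246036529541016), (62.030860900878906, 64.27055358886719), 2.5418288707733154) [0.65170311 0.03334627 0.0415    ] [0.65195157 0.03254366 0.0415    ]
```

```bash
python3 - <<'E'
from h import *
c=cap("wrist")
g=cv2.medianBlur(cv2.cvtColor(c["img"],cv2.COLOR_RGB2GRAY),3)[195:285,225:320]
H=cv2.HoughCircles(g,cv2.HOUGH_GRADIENT,1,5,param1=120,param2=12,minRadius=28,maxRadius=37)
for u,v,r in H[0][:4]: print(u+225,v+195,r,atz(c,(u+225,v+195),.079))
t=cap("top")
g=cv2.medianBlur(cv2.cvtColor(t["img"],cv2.COLOR_RGB2GRAY),3)[190:240,280:335]
H=cv2.HoughCircles(cv2.resize(g,None,fx=4,fy=4,interpolation=cv2.INTER_CUBIC),cv2.HOUGH_GRADIENT,1,5,param1=120,param2=12,minRadius=60,maxRadius=80)
if H is not None:
  for u,v,r in H[0][:4]: print(u/4+280,v/4+190,r/4,atz(t,(u/4+280,v/4+190),.079))
go(.5585,.028,.12,2)
E
```

```text
267.5 242.5 31.4 [0.56065774 0.02812541 0.079     ]
263.5 247.5 36.4 [0.55601008 0.03162354 0.079     ]
272.5 242.5 30.9 [0.56080007 0.02379355 0.079     ]
277.5 234.5 32.7 [0.56813255 0.01947355 0.079     ]
pos [ 0.5918 -0.022   0.25  ] yaw 1.92 tilt [-0. -0.] F [-0.6 -0.2  0.4] t 5.95 open 1.001
rz units -0.008  shift units [-1.261 -2.045  5.202]
```

Call:
{"name": "send_rows", "arguments": {
  "moves": [
    [-0.66, -1, 0.8, 0, 0, 0, -1],
    [-0.64, -1, 0.8, 0, 0, 0, -1],
    [0, 0, 0.9, 0, 0, 0, -1],
    [0, 0, 0.9, 0, 0, 0, -1],
    [0, 0, 0.9, 0, 0, 0, -1],
    [0, 0, 0.9, 0, 0, 0, -1],
    [0, 0, 0, 0, 0, 0, -1]
  ]
}}

```text
time_s: 6.82
position: [0.5563, 0.0274, 0.1186]
tcp_rot: [[0.999, 0.034, -0.004], [0.034, -0.999, 0.001], [-0.004, -0.001, -1.0]]
force: [-0.2, 0.3, 0.5]
opening: 1.001
```

```bash
python3 - <<'E'
from h import *
cap("wrist","pics/w2.png")
go(.559,.0275,.031,2)
E
```

```text
pos [0.5574 0.0273 0.1197] yaw 1.96 tilt [-0.0014  0.0002] F [ 0.1  0.  -0.2] t 6.88 open 1.002
rz units -0.004  shift units [ 0.066 -0.006  3.547]
```

View pics/w2.png

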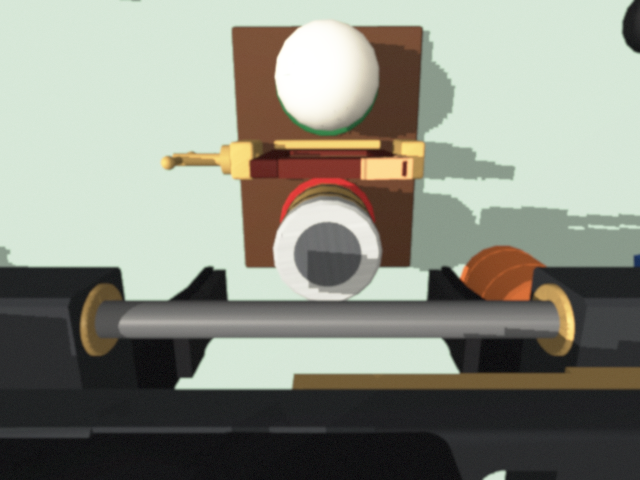

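```bash
python3 - <<'E'
from h import *
c=cap("wrist")
for n,uv,z in (("lens",(327.5,248),.079),("globe",(327,77),.0415),("boardTop",(328,27),.008),("boardBot",(328,267),.008),("L",(240,150),.008),("R",(417,150),.008),("mount L",(250,158),.088),("mount R",(410,158),.088),("jaw far",(327,144),.026)): print(n,atz(c,uv,z))
print(c["depth"][248,327],cloud(c)[248,327],cloud(c)[158,300])
go(.559,.0275,.031,2)
E
```

```text
lens [0.56307983 0.02710309 0.079     ]
globe [0.65216715 0.03038078 0.0415    ]
boardTop [0.68509282 0.0308667  0.008     ]
boardBot [0.52671159 0.02539643 0.008     ]
L [0.60786633 0.08730444 0.008     ]
R [ 0.61188454 -0.03143742  0.008     ]
mount L [0.60954533 0.06573668 0.088     ]
mount R [ 0.61212946 -0.01062515  0.088     ]
jaw far [0.61457668 0.02910336 0.026     ]
0.2118185 [0.56317567 0.0273714  0.07933824] [0.60900696 0.04293998 0.07123789]
pos [0.558  0.0272 0.1204] yaw 1.96 tilt [ 0.0005 -0.0001] F [-0.2  0.3  0.5] t 6.92 open 1.002
rz units -0.004  shift units [ 0.039 -0.009  3.577]
```

Call:
{"name": "send_rows", "arguments": {
  "moves": [
    [0.12, 0, 0.8, 0, 0, 0, -1],
    [0, 0, 0.8, 0, 0, 0, -1],
    [0, 0, 0.8, 0, 0, 0, -1],
    [0, 0, 0.7, 0, 0, 0, -1],
    [0, 0, 0.4, 0, 0, 0, -1],
    [0, 0, 0, 0, 0, 0, -1]
  ]
}}

```text
time_s: 7.68
position: [0.5604, 0.0275, 0.0322]
tcp_rot: [[0.999, 0.034, -0.001], [0.034, -0.999, 0.0], [-0.001, -0.0, -1.0]]
force: [-1.0, -0.8, 0.6]
opening: 1.0
```

Call:
{"name": "send_rows", "arguments": {
  "moves": [
    [0, 0, 0.05, 0, 0, 0, 1],
    [0, 0, 0, 0, 0, 0, 1],
    [0, 0, 0, 0, 0, 0, 1],
    [0, 0, 0, 0, 0, 0, 1],
    [0, 0, 0, 0, 0, 0, 1],
    [0, 0, 0, 0, 0, 0, 1],
    [0, 0, -0.3, 0, 0, 0, 1],
    [0, 0, -0.6, 0, 0, 0, 1]
  ]
}}

```text
time_s: 8.68
position: [0.5598, 0.0276, 0.0537]
tcp_rot: [[0.999, 0.034, -0.002], [0.034, -0.999, 0.0], [-0.002, -0.0, -1.0]]
force: [0.3, 0.5, -2.4]
opening: 0.657
```

Call:
{"name": "send_rows", "arguments": {
  "moves": [
    [0, 0, -0.9, 0, 0, 0, 1],
    [0, 0, -0.9, 0, 0, 0, 1],
    [0, 0, -0.9, 0, 0, 0, 1],
    [-0.1, 0.6, -0.8, 0, 0, 0, 1],
    [-0.14, 0.98, 0, 0, 0, 0, 1],
    [-0.14, 0.98, 0, 0, 0, 0, 1],
    [-0.14, 0.98, 0, 0, 0, 0, 1],
    [-0.14, 0.98, 0, 0, 0, 0, 1],
    [-0.14, 0.98, 0, 0, 0, 0, 1],
    [-0.14, 0.98, 0, 0, 0, 0, 1],
    [-0.14, 0.98, 0, 0, 0, 0, 1],
    [-0.14, 0.98, 0, 0, 0, 0, 1]
  ]
}}

```text
time_s: 10.18
position: [0.5371, -0.1851, 0.1421]
tcp_rot: [[0.999, 0.034, 0.0], [0.034, -0.999, -0.0], [0.0, 0.0, -1.0]]
force: [-0.0, -0.1, -2.1]
opening: 0.661
```

Call:
{"name": "send_rows", "arguments": {
  "moves": [
    [-0.14, 0.98, 0, 0, 0, 0, 1],
    [-0.14, 0.98, 0, 0, 0, 0, 1],
    [-0.14, 0.98, 0, 0, 0, 0, 1],
    [-0.14, 0.98, 0, 0, 0, 0, 1],
    [-0.14, 0.98, 0, 0, 0, 0, 1],
    [-0.14, 0.98, 0, 0, 0, 0, 1],
    [-0.14, 0.98, 0, 0, 0, 0, 1],
    [-0.14, 0.38, 0, 0, 0, 0, 1],
    [0, 0, 0, 0, 0, 0, 1]
  ]
}}

```text
time_s: 11.3
position: [0.5151, -0.3668, 0.1411]
tcp_rot: [[0.999, 0.033, -0.0], [0.033, -0.999, 0.001], [-0.0, -0.001, -1.0]]
force: [0.0, 0.4, -2.4]
opening: 0.658
```

```bash
python3 - <<'E'
from h import *
c=cap("side","pics/s1.png")
go(.5175,-.3664,.0245,2)
E
```

```text
pos [ 0.5152 -0.3658  0.141 ] yaw 1.94 tilt [-0.0006  0.0013] F [ 1.1  0.6 -1.8] t 11.35 open 0.657
rz units -0.006  shift units [0.09  0.025 4.661]
```

View pics/s1.png

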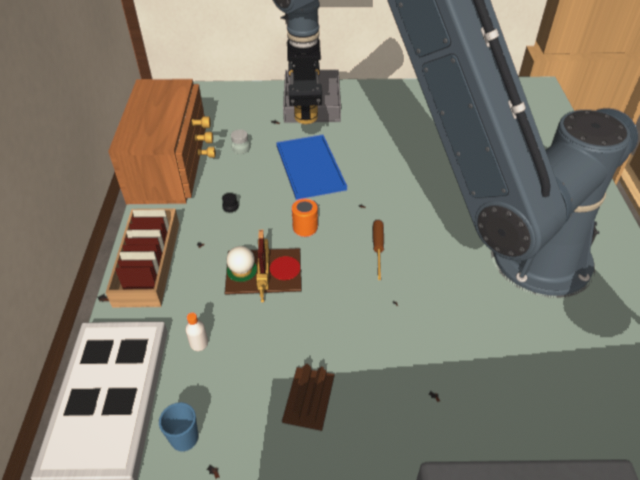

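Call:
{"name": "send_rows", "arguments": {
  "moves": [
    [0.09, 0, 0.8, 0, 0, 0, 1],
    [0, 0, 0.8, 0, 0, 0, 1],
    [0, 0, 0.8, 0, 0, 0, 1],
    [0, 0, 0.8, 0, 0, 0, 1],
    [0, 0, 0.7, 0, 0, 0, 1],
    [0, 0, 0.4, 0, 0, 0, 1],
    [0, 0, 0.2, 0, 0, 0, 1],
    [0, 0, 0.06, 0, 0, 0, 1],
    [0, 0, 0.03, 0, 0, 0, 1],
    [0, 0, 0, 0, 0, 0, 1]
  ]
}}

```text
time_s: 12.6
position: [0.5181, -0.3665, 0.0271]
tcp_rot: [[0.999, 0.034, 0.001], [0.034, -0.999, -0.001], [0.001, 0.001, -1.0]]
force: [-0.6, -0.2, -1.6]
opening: 0.657
```

Call:
{"name": "send_rows", "arguments": {
  "moves": [
    [0, 0, 0.03, 0, 0, 0, 1],
    [0, 0, 0, 0, 0, 0, 1]
  ]
}}

```text
time_s: 12.85
position: [0.5179, -0.3663, 0.0259]
tcp_rot: [[0.999, 0.034, 0.0], [0.034, -0.999, -0.0], [0.0, 0.0, -1.0]]
force: [0.5, -0.5, -1.9]
opening: 0.657
```

Call:
{"name": "send_rows", "arguments": {
  "moves": [
    [0, 0, 0.03, 0, 0, 0, 1],
    [0, 0, 0, 0, 0, 0, 1]
  ]
}}

```text
time_s: 13.1
position: [0.5179, -0.3663, 0.0256]
tcp_rot: [[0.999, 0.034, 0.0], [0.034, -0.999, -0.0], [0.0, 0.0, -1.0]]
force: [-1.6, 0.4, 2.9]
opening: 0.657
```

Call:
{"name": "send_rows", "arguments": {
  "moves": [
    [0, 0, 0, 0, 0, 0, -0.7],
    [0, 0, 0, 0, 0, 0, -0.7],
    [0, 0, 0, 0, 0, 0, -0.7],
    [0, 0, -0.5, 0, 0, 0, -0.7],
    [0, 0, -0.9, 0, 0, 0, -0.7],
    [0, 0, -0.9, 0, 0, 0, -0.7],
    [0, 0, -0.9, 0, 0, 0, -0.7],
    [0, 0, -0.9, 0, 0, 0, -0.7],
    [0, 0, -0.5, 0, 0, 0, -1],
    [0.3, -0.98, 0, 0, 0, 0, -1],
    [0.35, -0.98, 0, 0, 0, 0, -1],
    [0.35, -0.98, 0, 0, 0, 0, -1]
  ]
}}

```text
time_s: 14.6
position: [0.5399, -0.2889, 0.139]
tcp_rot: [[0.999, 0.035, -0.002], [0.035, -0.999, 0.002], [-0.002, -0.002, -1.0]]
force: [0.6, 0.4, 0.5]
opening: 0.996
```

```bash
python3 - <<'E'
from h import *
c=cap("side","pics/s2.png")
go(.6515,.0305,.14,2)
E
```

```text
pos [ 0.5403 -0.2852  0.1388] yaw 2.11 tilt [-0.0028  0.0056] F [ 0.7  1.8 -0.1] t 14.65 open 0.998
rz units 0.011  shift units [  4.888 -12.463  -0.047]
```

View pics/s2.png

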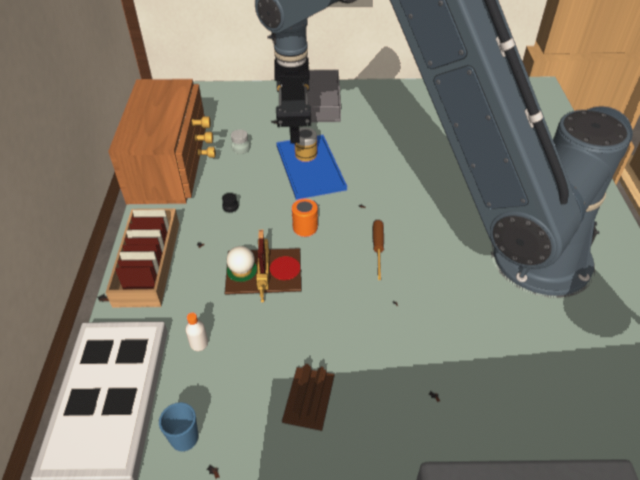

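Call:
{"name": "send_rows", "arguments": {
  "moves": [
    [0.38, -0.98, 0, 0, 0, 0, -1],
    [0.38, -0.98, 0, 0, 0, 0, -1],
    [0.38, -0.98, 0, 0, 0, 0, -1],
    [0.38, -0.98, 0, 0, 0, 0, -1],
    [0.38, -0.98, 0, 0, 0, 0, -1],
    [0.38, -0.98, 0, 0, 0, 0, -1],
    [0.38, -0.98, 0, 0, 0, 0, -1],
    [0.38, -0.98, 0, 0, 0, 0, -1],
    [0.38, -0.98, 0, 0, 0, 0, -1],
    [0.38, -0.98, 0, 0, 0, 0, -1],
    [0.38, -0.98, 0, 0, 0, 0, -1],
    [0.38, -0.98, 0, 0, 0, 0, -1]
  ]
}}

```text
time_s: 16.15
position: [0.643, 0.008, 0.1389]
tcp_rot: [[0.999, 0.035, -0.003], [0.035, -0.999, 0.001], [-0.003, -0.001, -1.0]]
force: [-0.3, -0.8, 0.9]
opening: 1.001
```

Call:
{"name": "send_rows", "arguments": {
  "moves": [
    [0.34, -0.98, 0, 0, 0, 0, -1],
    [0, 0, 0, 0, 0, 0, -1],
    [0, 0, 0, 0, 0, 0, -1]
  ]
}}

```text
time_s: 16.52
position: [0.6508, 0.0307, 0.1393]
tcp_rot: [[0.999, 0.035, -0.002], [0.035, -0.999, -0.0], [-0.002, 0.0, -1.0]]
force: [-0.2, -0.4, 0.5]
opening: 1.0
```

```bash
python3 - <<'E'
from h import *
go(.6515,.0305,.024,2)
c=cap("wrist","pics/w3.png")
E
```

```text
pos [0.6508 0.0307 0.1393] yaw 2.01 tilt [-0.002  -0.0002] F [-0.2 -0.4  0.5] t 16.52 open 1.0
rz units 0.001  shift units [0.027 0.01  4.613]
```

View pics/w3.png

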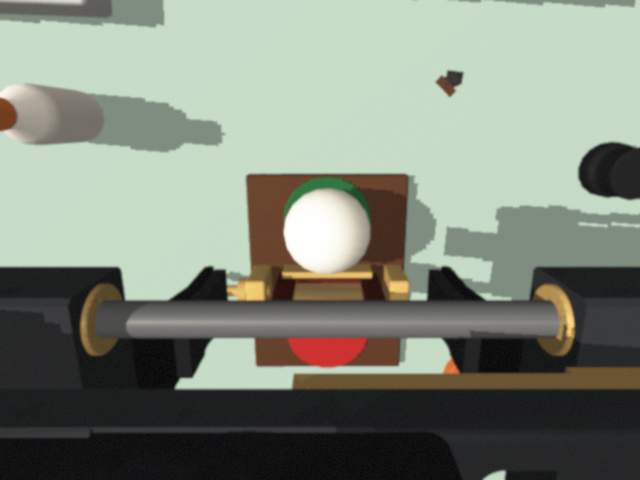

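Call:
{"name": "send_rows", "arguments": {
  "moves": [
    [0, 0, 0.9, 0, 0, 0, -1],
    [0, 0, 0.9, 0, 0, 0, -1],
    [0, 0, 0.9, 0, 0, 0, -1],
    [0, 0, 0.9, 0, 0, 0, -1],
    [0, 0, 0.6, 0, 0, 0, -1],
    [0, 0, 0.4, 0, 0, 0, -1],
    [0, 0, 0, 0, 0, 0, -1]
  ]
}}

```text
time_s: 17.45
position: [0.6514, 0.0304, 0.0245]
tcp_rot: [[0.999, 0.034, -0.001], [0.034, -0.999, 0.0], [-0.001, -0.0, -1.0]]
force: [0.0, -0.1, -0.4]
opening: 1.001
```

Call:
{"name": "send_rows", "arguments": {
  "moves": [
    [0, 0, 0, 0, 0, 0, 1],
    [0, 0, 0, 0, 0, 0, 1],
    [0, 0, 0, 0, 0, 0, 1],
    [0, 0, 0, 0, 0, 0, 1],
    [0, 0, 0, 0, 0, 0, 1],
    [0, 0, 0, 0, 0, 0, 1],
    [0, 0, -0.3, 0, 0, 0, 1],
    [0, 0, -0.6, 0, 0, 0, 1]
  ]
}}

```text
time_s: 18.45
position: [0.6509, 0.0307, 0.0472]
tcp_rot: [[0.999, 0.034, -0.002], [0.034, -0.999, 0.0], [-0.002, -0.0, -1.0]]
force: [-0.8, 0.3, -1.2]
opening: 0.647
```

Call:
{"name": "send_rows", "arguments": {
  "moves": [
    [0, 0, -0.9, 0, 0, 0, 1],
    [0, 0, -0.9, 0, 0, 0, 1],
    [0, 0, -0.9, 0, 0, 0, 1],
    [-0.3, 0.5, -0.9, 0, 0, 0, 1],
    [-0.56, 0.98, -0.1, 0, 0, 0, 1],
    [-0.56, 0.98, 0, 0, 0, 0, 1],
    [-0.56, 0.98, 0, 0, 0, 0, 1],
    [-0.56, 0.98, 0, 0, 0, 0, 1],
    [-0.56, 0.98, 0, 0, 0, 0, 1],
    [-0.56, 0.98, 0, 0, 0, 0, 1],
    [-0.56, 0.98, 0, 0, 0, 0, 1],
    [-0.56, 0.98, 0, 0, 0, 0, 1]
  ]
}}

```text
time_s: 19.95
position: [0.5392, -0.1828, 0.141]
tcp_rot: [[0.999, 0.034, 0.001], [0.034, -0.999, -0.001], [0.001, 0.001, -1.0]]
force: [1.1, -0.3, -0.9]
opening: 0.647
```

Call:
{"name": "send_rows", "arguments": {
  "moves": [
    [-0.56, 0.98, 0, 0, 0, 0, 1],
    [-0.56, 0.98, 0, 0, 0, 0, 1],
    [-0.56, 0.98, 0, 0, 0, 0, 1],
    [-0.25, 0.44, 0, 0, 0, 0, 1],
    [0, 0, 0, 0, 0, 0, 1],
    [0, 0, 0, 0, 0, 0, 1]
  ]
}}

```text
time_s: 20.7
position: [0.4945, -0.2671, 0.1402]
tcp_rot: [[0.999, 0.035, 0.0], [0.035, -0.999, 0.0], [0.0, -0.0, -1.0]]
force: [-0.5, 0.4, -0.8]
opening: 0.65
```

```bash
python3 - <<'E'
from h import *
go(.494,-.268,.0183,2)
c=cap("side","pics/s3.png")
c=cap("wrist","pics/w4.png")
E
```

```text
pos [ 0.4945 -0.2671  0.1402] yaw 2.0 tilt [0.0001 0.0005] F [-0.5  0.4 -0.8] t 20.7 open 0.65
rz units -0.0  shift units [-0.021  0.035  4.876]
```

View pics/w4.png

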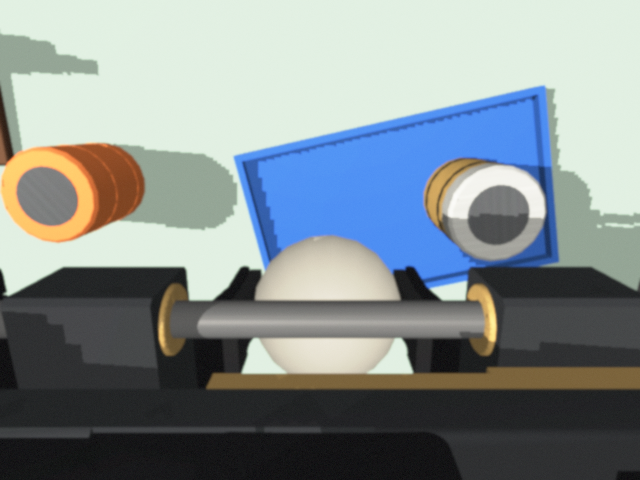

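Call:
{"name": "send_rows", "arguments": {
  "moves": [
    [0, 0, 0.9, 0, 0, 0, 1],
    [0, 0, 0.9, 0, 0, 0, 1],
    [0, 0, 0.9, 0, 0, 0, 1],
    [0, 0, 0.8, 0, 0, 0, 1],
    [0, 0, 0.6, 0, 0, 0, 1],
    [0, 0, 0.4, 0, 0, 0, 1],
    [0, 0, 0.2, 0, 0, 0, 1],
    [0, 0, 0.06, 0, 0, 0, 1],
    [0, 0, 0.04, 0, 0, 0, 1],
    [0, 0, 0, 0, 0, 0, 1]
  ]
}}

```text
time_s: 22.05
position: [0.4944, -0.2682, 0.0204]
tcp_rot: [[0.999, 0.034, 0.001], [0.034, -0.999, -0.0], [0.001, 0.001, -1.0]]
force: [0.2, -0.6, -2.0]
opening: 0.644
```

Call:
{"name": "send_rows", "arguments": {
  "moves": [
    [0, 0, 0.03, 0, 0, 0, 1],
    [0, 0, 0, 0, 0, 0, 1]
  ]
}}

```text
time_s: 22.3
position: [0.4943, -0.268, 0.0195]
tcp_rot: [[0.999, 0.034, 0.0], [0.034, -0.999, -0.0], [0.0, 0.0, -1.0]]
force: [-0.1, 0.1, -0.9]
opening: 0.644
```

Call:
{"name": "send_rows", "arguments": {
  "moves": [
    [0, 0, 0.03, 0, 0, 0, 1],
    [0, 0, 0, 0, 0, 0, 1]
  ]
}}

```text
time_s: 22.55
position: [0.4943, -0.268, 0.0194]
tcp_rot: [[0.999, 0.034, 0.0], [0.034, -0.999, -0.0], [0.0, 0.0, -1.0]]
force: [-1.2, 0.3, 5.6]
opening: 0.649
```

Call:
{"name": "send_rows", "arguments": {
  "moves": [
    [0, 0, 0, 0, 0, 0, -0.7],
    [0, 0, 0, 0, 0, 0, -0.7],
    [0, 0, 0, 0, 0, 0, -0.7],
    [0, 0, -0.5, 0, 0, 0, -0.7],
    [0, 0, -0.9, 0, 0, 0, -0.7],
    [0, 0, -0.9, 0, 0, 0, -0.7],
    [0, 0, -0.9, 0, 0, 0, -0.7],
    [0, 0, -0.9, 0, 0, 0, -0.7],
    [0, 0, -0.9, 0, 0, 0, -0.7],
    [0, 0, -0.6, 0, 0, 0, -1],
    [0.3, -0.75, 0, 0, 0, 0, -1],
    [0.4, -1, 0, 0, 0, 0, -1]
  ]
}}

```text
time_s: 24.05
position: [0.51, -0.2223, 0.1581]
tcp_rot: [[0.999, 0.033, -0.001], [0.033, -0.999, 0.001], [-0.001, -0.001, -1.0]]
force: [0.4, 0.2, -0.4]
opening: 0.991
```

Call:
{"name": "send_rows", "arguments": {
  "moves": [
    [0.414, -1, 0, 0, 0, 0, -1],
    [0.414, -1, 0, 0, 0, 0, -1],
    [0.414, -1, 0, 0, 0, 0, -1],
    [0.414, -1, 0, 0, 0, 0, -1],
    [0.414, -1, 0, 0, 0, 0, -1],
    [0.414, -1, 0, 0, 0, 0, -1],
    [0.414, -1, 0, 0, 0, 0, -1],
    [0.414, -1, 0, 0, 0, 0, -1],
    [0.414, -1, 0, 0, 0, 0, -1],
    [0.414, -1, 0, 0, 0, 0, -1],
    [0, 0, 0, 0, 0, -1, -1]
  ]
}}

```text
time_s: 25.42
position: [0.6043, 0.0333, 0.1572]
tcp_rot: [[0.977, 0.215, -0.002], [0.215, -0.977, 0.001], [-0.002, -0.002, -1.0]]
force: [0.0, -0.3, -0.4]
opening: 0.998
```

Call:
{"name": "send_rows", "arguments": {
  "moves": [
    [0, 0, 0, 0, 0, -1, -1],
    [0, 0, 0, 0, 0, -1, -1],
    [0, 0, 0, 0, 0, -1, -1],
    [0, 0, 0, 0, 0, -1, -1],
    [0, 0, 0, 0, 0, -1, -1],
    [0, 0, 0, 0, 0, -1, -1],
    [0, 0, 0, 0, 0, -1, -1],
    [0, 0, 0, 0, 0, -1, -1],
    [0, 0, 0, 0, 0, 0, -1],
    [0, 0, 0, 0, 0, 0, -1]
  ]
}}

```text
time_s: 26.68
position: [0.6045, 0.0306, 0.1579]
tcp_rot: [[-0.032, 0.999, -0.001], [0.999, 0.032, 0.0], [0.0, -0.001, -1.0]]
force: [0.0, -0.7, 0.5]
opening: 1.0
```

```bash
python3 - <<'E'
from h import *
go(.605,.0295,.056,92)
c=cap("wrist","pics/w5.png")
for r in models.landmark_of("wrist","mount_center")[:2]: print(r,atz(c,r["point"],.048))
c=cap("side","pics/s4.png")
for k in ("globe_center","lens_center"):
  for r in models.landmark_of("side",k)[:3]: print(k,round(r["confidence"],2),np.round(atz(c,r["point"],.037),3))
c=cap("top","pics/t4.png")
E
```

```text
pos [0.6045 0.0306 0.1579] yaw 91.86 tilt [-0.0014  0.0004] F [ 0.  -0.7  0.5] t 26.68 open 1.0
rz units -0.014  shift units [-0.045  0.02   4.076]
globe_center 0.83 [ 0.491 -0.269  0.037]
lens_center 0.97 [ 0.507 -0.37   0.037]
lens_center 0.91 [ 0.518 -0.11   0.037]
```

View pics/w5.png

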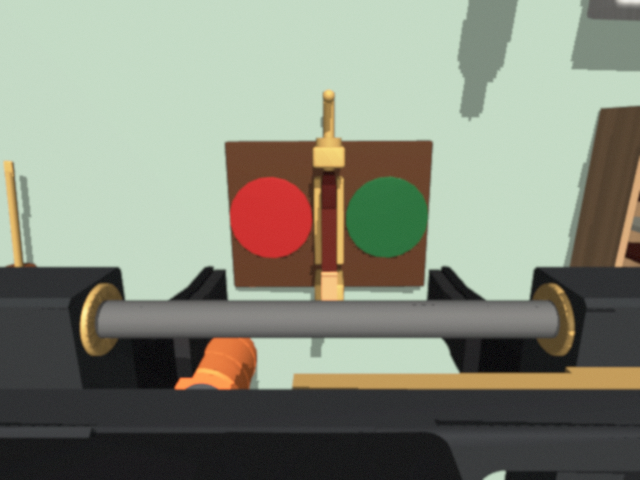

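View pics/s4.png

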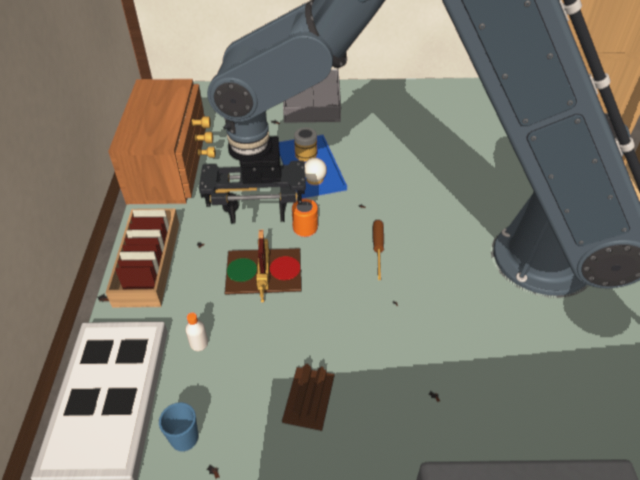

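```bash
python3 - <<'E'
from h import *
c=cap("wrist")
h=cv2.cvtColor(c["img"],cv2.COLOR_RGB2HSV)
def cen(m,z,n):
    k,_=cv2.findContours(m.astype(np.uint8),cv2.RETR_EXTERNAL,cv2.CHAIN_APPROX_NONE);k=max(k,key=cv2.contourArea)
    q=np.array([atz(c,p[0],z)[:2] for p in k],np.float32);(x,y),r=cv2.minEnclosingCircle(q);e=cv2.fitEllipse(q);print(n,x,y,r,e)
roi=np.zeros((480,640),bool);roi[130:290,215:440]=1
cen(roi&((h[...,0]<6)|(h[...,0]>174))&(h[...,1]>180)&(h[...,2]>150),.011,"red")
cen(roi&(h[...,0]>50)&(h[...,0]<85)&(h[...,1]>150),.011,"green")
for uv in ((321,185),(337,185),(321,260),(337,260)): print(uv,atz(c,uv,.088)[:2])
for uv in ((314,200),(344,200)): print(uv,atz(c,uv,.026)[:2])
a=cv2.resize(c["img"][150:310,260:400],None,fx=4,fy=3.7);cv2.imwrite("pics/w5c.png",a[:,:,::-1])
go(.605,.0295,.056,92)
E
```

```text
red 0.5587103366851807 0.027608240023255348 0.03291742503643036 ((0.5589824318885803, 0.02763129398226738), (0.06392467021942139, 0.0647381842136383), 176.41664123535156)
green 0.6505078077316284 0.030858539044857025 0.030999355018138885 ((0.650789201259613, 0.027342919260263443), (0.05094708129763603, 0.06031517684459686), 109.919677734375)
(321, 185) [0.599633 0.065294]
(337, 185) [0.60895975 0.06560645]
(321, 260) [0.60100068 0.01921615]
(337, 260) [0.61079394 0.01954532]
(314, 200) [0.59409444 0.04500132]
(344, 200) [0.61645261 0.04575081]
pos [0.6051 0.0297 0.1586] yaw 91.94 tilt [-0.  0.] F [-0.1 -0.2  0.1] t 27.02 open 0.996
rz units -0.006  shift units [-1.000e-02 -3.000e-03  4.102e+00]
```

View pics/w5c.png

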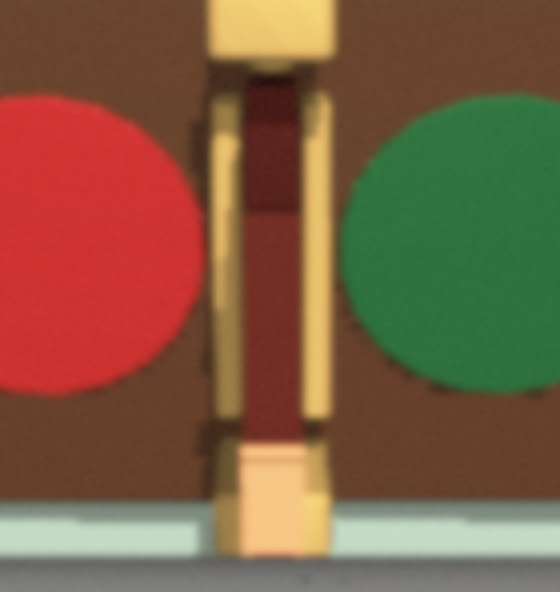

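Call:
{"name": "send_rows", "arguments": {
  "moves": [
    [0, 0, 0.8, 0, 0, 0, -1],
    [0, 0, 0.9, 0, 0, 0, -1],
    [0, 0, 0.9, 0, 0, 0, -1],
    [0, 0, 0.9, 0, 0, 0, -1],
    [0, 0, 0.6, 0, 0, 0, -1],
    [0, 0, 0, 0, 0, 0, 0.5],
    [0, 0, 0, 0, 0, 0, 1],
    [0, 0, 0, 0, 0, 0, 1],
    [0, 0, 0, 0, 0, 0, 1],
    [0, 0, 0, 0, 0, 0, 1],
    [0, 0, 0, 0, 0, 0, 1]
  ]
}}

```text
time_s: 28.4
position: [0.6051, 0.0298, 0.0562]
tcp_rot: [[-0.034, 0.999, 0.0], [0.999, 0.034, -0.0], [-0.0, 0.0, -1.0]]
force: [-0.2, 0.6, -1.0]
opening: 0.402
```

Call:
{"name": "send_rows", "arguments": {
  "moves": [
    [0, 0, 0, 0, 0, 0, 1],
    [0, 0, 0, 0, 0, 0, 1],
    [0, 0, 0, 0, 0, 0, 1]
  ]
}}

```text
time_s: 28.78
position: [0.605, 0.0298, 0.056]
tcp_rot: [[-0.034, 0.999, -0.0], [0.999, 0.034, 0.0], [0.0, -0.0, -1.0]]
force: [0.1, 0.2, -0.1]
opening: 0.102
```

Call:
{"name": "send_rows", "arguments": {
  "moves": [
    [0, 0, -0.2, 0, 0, 0, 1],
    [0, 0, -0.5, 0, 0, 0, 1],
    [0, 0, -0.7, 0, 0, 0, 1],
    [0, 0, -0.9, 0, 0, 0, 1],
    [0, 0, -0.9, 0, 0, 0, 1],
    [0, 0, -0.9, 0, 0, 0, 1],
    [0, 0, -0.4, 0, 0, 0.5, 1],
    [0, 0, 0, 0, 0, 1, 1],
    [0.5, -0.3, 0, 0, 0, 0, 1],
    [0.92, -0.68, 0, 0, 0, 0, 1],
    [0.92, -0.68, 0, 0, 0, 0, 1],
    [0.92, -0.68, 0, 0, 0, 0, 1]
  ]
}}

```text
time_s: 30.28
position: [0.5653, 0.124, 0.169]
tcp_rot: [[0.222, 0.975, -0.0], [0.975, -0.222, 0.0], [0.0, -0.0, -1.0]]
force: [-0.3, -0.2, -1.5]
opening: 0.104
```

Call:
{"name": "send_rows", "arguments": {
  "moves": [
    [0.92, -0.68, 0, 0, 0, 0, 1],
    [0.92, -0.68, 0, 0, 0, 0, 1],
    [0.92, -0.68, 0, 0, 0, 0, 1],
    [0.92, -0.68, 0, 0, 0, 0, 1],
    [0.46, -0.34, 0, 0, 0, 0, 1],
    [0, 0, 0, 0, 0, 0, 1],
    [0, 0, 0, 0, 0, 0, 1]
  ]
}}

```text
time_s: 31.15
position: [0.5157, 0.2399, 0.1687]
tcp_rot: [[0.225, 0.974, 0.0], [0.974, -0.225, -0.0], [-0.0, 0.001, -1.0]]
force: [-0.2, -0.5, -0.6]
opening: 0.103
```

```bash
python3 - <<'E'
from h import *
go(.507,.329,.14,77)
c=cap("wrist","pics/w6.png")
for r in models.landmark_of("wrist","stand")[:2]: print(r,atz(c,r["point"],0))
E
```

```text
pos [0.5157 0.2399 0.1687] yaw 76.99 tilt [ 0.0005 -0.0004] F [-0.2 -0.5 -0.6] t 31.15 open 0.103
rz units -0.001  shift units [ 3.394 -1.14   1.147]
{'point': [292.7, 106.2], 'confidence': 0.78} [0.50758232 0.32778635 0.        ]
```

View pics/w6.png

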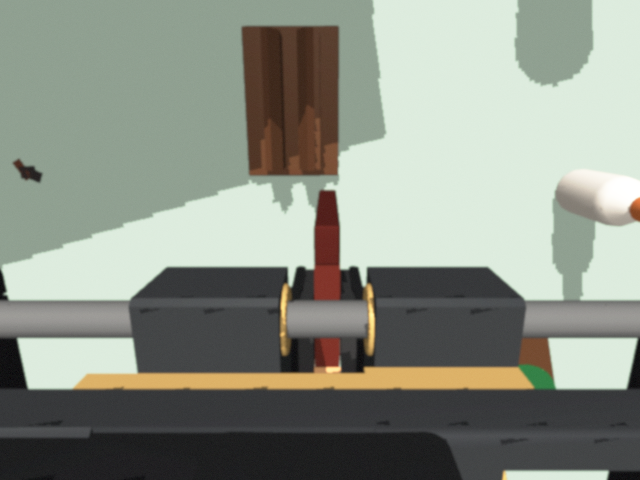

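```bash
python3 - <<'E'
from h import *
c=cap("wrist")
a=cv2.resize(c["img"][15:190,225:365],None,fx=5,fy=3.4,interpolation=cv2.INTER_CUBIC);cv2.imwrite("pics/w6c.png",cv2.convertScaleAbs(a,alpha=2)[:,:,::-1])
P=cloud(c)
a=np.radians(77);X=np.array([np.cos(a),np.sin(a)]);Y=np.array([np.sin(a),-np.cos(a)])
for r in (45,80,120,150):
    q=P[r,238:345]; print(r,[(238+i,round(float((q[i,:2]-[.5157,.2399])@Y*1000),1),round(float(q[i,2]*1000))) for i in range(0,107,4)])
E
```

```text
45 [(238, -68.0, 0), (242, -63.6, 7), (246, -60.4, 8), (250, -57.9, 6), (254, -54.6, 7), (258, -48.4, 28), (262, -44.3, 37), (266, -41.4, 38), (270, -39.2, 35), (274, -36.8, 32), (278, -34.6, 27), (282, -33.7, 8), (286, -30.8, 8), (290, -27.8, 8), (294, -24.8, 8), (298, -20.3, 31), (302, -17.4, 34), (306, -14.5, 37), (310, -11.8, 37), (314, -9.4, 28), (318, -6.6, 27), (322, -4.0, 8), (326, -1.1, 8), (330, 1.9, 8), (334, 4.9, 8), (338, 8.0, 1), (342, 11.1, 0)]
80 [(238, -69.8, -1), (242, -66.4, 0), (246, -62.0, 7), (250, -58.6, 9), (254, -55.7, 8), (258, -49.3, 29), (262, -45.6, 34), (266, -42.4, 37), (270, -39.7, 37), (274, -37.5, 32), (278, -35.1, 29), (282, -34.4, 9), (286, -31.4, 8), (290, -28.5, 7), (294, -25.5, 7), (298, -20.8, 30), (302, -17.8, 34), (306, -14.8, 38), (310, -12.2, 35), (314, -9.6, 28), (318, -6.8, 28), (322, -4.1, 8), (326, -1.1, 8), (330, 1.9, 9), (334, 5.0, 8), (338, 8.2, -1), (342, 11.3, 0)]
120 [(238, -71.3, 0), (242, -68.2, -1), (246, -63.2, 9), (250, -60.3, 8), (254, -57.0, 9), (258, -54.1, 7), (262, -47.8, 28), (266, -43.7, 36), (270, -40.6, 38), (274, -38.4, 33), (278, -35.8, 30), (282, -34.2, 18), (286, -32.2, 8), (290, -29.0, 10), (294, -26.0, 8), (298, -21.5, 28), (302, -18.3, 33), (306, -15.2, 39), (310, -12.4, 36), (314, -9.9, 27), (318, -6.9, 29), (322, -4.3, 8), (326, -1.2, 7), (330, 1.9, 8), (334, 5.0, 8), (338, 8.3, 1), (342, 11.5, 1)]
150 [(238, -72.6, 0), (242, -69.4, 0), (246, -66.0, 1), (250, -61.2, 9), (254, -58.4, 7), (258, -55.0, 8), (262, -48.4, 30), (266, -44.5, 36), (270, -41.4, 37), (274, -39.0, 34), (278, -36.4, 32), (282, -34.2, 25), (286, -32.9, 8), (290, -29.6, 9), (294, -26.6, 7), (298, -21.9, 28), (302, -18.7, 32), (306, -15.5, 38), (310, -12.6, 38), (314, -10.1, 29), (318, -7.1, 28), (322, -4.4, 7), (326, -1.2, 7), (330, 1.9, 8), (334, 5.1, 8), (338, 8.5, 0), (342, 11.7, 0)]
```

View pics/w6c.png

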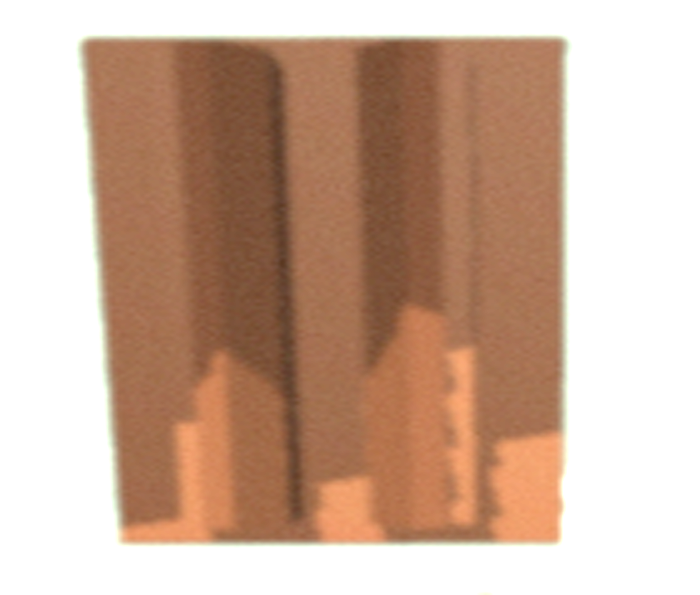

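```bash
python3 - <<'E'
from h import *
c=cap("wrist")
s=status.read_state();p0=np.array([.5157,.2399])
a=np.radians(77);X=np.array([np.cos(a),np.sin(a)]);Y=np.array([np.sin(a),-np.cos(a)])
g=cv2.GaussianBlur(cv2.cvtColor(c["img"],cv2.COLOR_RGB2GRAY).astype(np.float32),(3,3),0)
gx=np.diff(g,axis=1);gy=np.diff(g,axis=0)
def sub(s):
    s=np.abs(s);i=int(s.argmax())
    if 0<i<len(s)-1:
        d=s[i-1]-2*s[i]+s[i+1]; 
        if d: return i+.5*(s[i-1]-s[i+1])/d
    return i
L=[(232+sub(gx[r,232:262])+.5,r) for r in range(34,170,4)]
R=[(330+sub(gx[r,330:348])+.5,r) for r in range(34,170,4)]
T=[(q,18+sub(gy[18:38,q])+.5) for q in range(248,334,4)]
B=[(q,166+sub(gy[166:186,q])+.5) for q in range(252,334,4)]
for n,E in zip("LRTB",(L,R,T,B)):
    p=np.array([atz(c,q,.008)[:2]-p0 for q in E]);q=np.stack([p@X,p@Y],1).astype(np.float32)
    vx,vy,x0,y0=cv2.fitLine(q,cv2.DIST_HUBER,0,.001,.001).ravel()
    print(n,"dir",np.degrees(np.arctan2(vy,vx)),"at X,Y mm",x0*1000,y0*1000)
print(status.read_state()["position"])
E
```

```text
L dir -0.19133493 at X,Y mm 82.31847 -63.68518
R dir -0.27909008 at X,Y mm 92.03609 7.727074
T dir 89.95816 at X,Y mm 139.95128 -30.40144
B dir -88.04662 at X,Y mm 30.084892 -27.649586
[0.51569597 0.23963709 0.16853141]
```

Call:
{"name": "send_rows", "arguments": {
  "moves": [
    [0.5, -0.2, 0, 0, 0, 0, 1],
    [0.9, -0.3, 0, 0, 0, 0, 1],
    [0.9, -0.3, 0, 0, 0, 0, 1],
    [0.7, -0.2, 0, 0, 0, 0, 1],
    [0.4, -0.12, 0, 0, 0, 0, 1],
    [0, 0, 0.8, 0, 0, 0.02, 1],
    [0, 0, 0.9, 0, 0, 0, 1],
    [0, 0, 0.8, 0, 0, 0, 1],
    [0, 0, 0.5, 0, 0, 0, 1],
    [0, 0, 0.2, 0, 0, 0, 1],
    [0, 0, 0, 0, 0, 0, 1],
    [0, 0, 0, 0, 0, 0, 1]
  ]
}}

```text
time_s: 32.85
position: [0.5077, 0.3298, 0.0893]
tcp_rot: [[0.229, 0.973, 0.001], [0.973, -0.229, 0.001], [0.001, 0.001, -1.0]]
force: [0.0, -0.2, -1.2]
opening: 0.102
```

```bash
python3 - <<'E'
from h import *
go(.5075,.329,.0553,77)
c=cap("wrist","pics/w7.png")
c=cap("side")
a=cv2.resize(c["img"][310:450,230:390],None,fx=4.5,fy=4,interpolation=cv2.INTER_CUBIC);cv2.imwrite("pics/s7.png",cv2.convertScaleAbs(a,alpha=1.8)[:,:,::-1])
c=cap("top")
a=cv2.resize(c["img"][200:290,80:200],None,fx=6,fy=6,interpolation=cv2.INTER_CUBIC);cv2.imwrite("pics/t7.png",cv2.convertScaleAbs(a,alpha=1.8)[:,:,::-1])
E
```

```text
pos [0.5077 0.3298 0.0893] yaw 76.77 tilt [0.0014 0.0006] F [ 0.  -0.2 -1.2] t 32.85 open 0.102
rz units -0.023  shift units [-3.30e-02 -1.00e-03  1.36e+00]
```

View pics/w7.png

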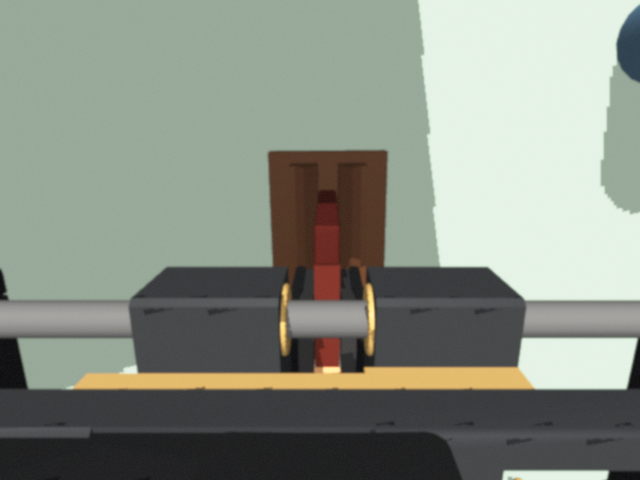

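View pics/s7.png

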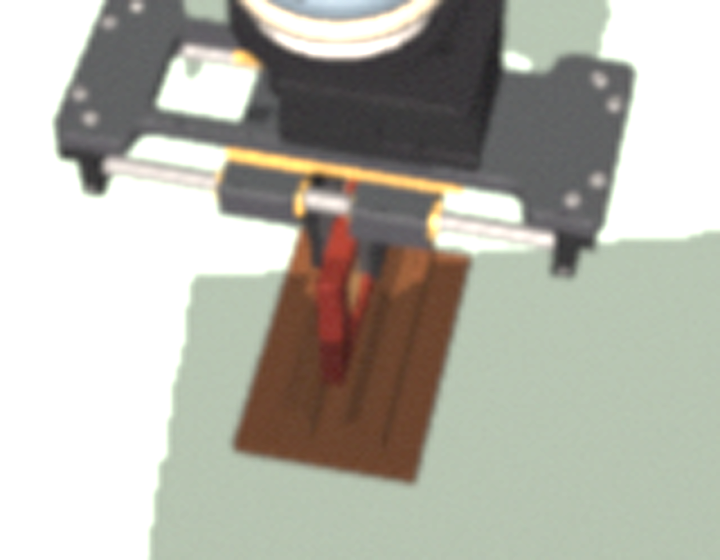

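Call:
{"name": "send_rows", "arguments": {
  "moves": [
    [0, 0, 0.2, 0, 0, 0, 1],
    [0, 0, 0.2, 0, 0, 0, 1],
    [0, 0, 0.2, 0, 0, 0, 1],
    [0, 0, 0, 0, 0, 0, 1]
  ]
}}

```text
time_s: 33.5
position: [0.507, 0.3294, 0.0729]
tcp_rot: [[0.229, 0.973, -0.001], [0.973, -0.229, -0.0], [-0.001, -0.001, -1.0]]
force: [0.3, -0.3, -1.3]
opening: 0.1
```

Call:
{"name": "send_rows", "arguments": {
  "moves": [
    [0, 0, 0.2, 0, 0, 0, 1],
    [0, 0, 0.2, 0, 0, 0, 1],
    [0, 0, 0.1, 0, 0, 0, 1],
    [0, 0, 0, 0, 0, 0, 1]
  ]
}}

```text
time_s: 34.0
position: [0.507, 0.3295, 0.0608]
tcp_rot: [[0.229, 0.973, -0.0], [0.973, -0.229, -0.0], [-0.0, -0.0, -1.0]]
force: [-0.4, -0.0, -0.8]
opening: 0.102
```

Call:
{"name": "send_rows", "arguments": {
  "moves": [
    [0, 0, 0.1, 0, 0, 0, 1],
    [0, 0, 0.06, 0, 0, 0, 1],
    [0, 0, 0, 0, 0, 0, 1]
  ]
}}

```text
time_s: 34.38
position: [0.5071, 0.3296, 0.057]
tcp_rot: [[0.229, 0.973, -0.0], [0.973, -0.229, -0.0], [-0.0, -0.0, -1.0]]
force: [0.4, -0.5, -2.4]
opening: 0.101
```

Call:
{"name": "send_rows", "arguments": {
  "moves": [
    [0, 0, 0.04, 0, 0, 0, 1],
    [0, 0, 0, 0, 0, 0, 1]
  ]
}}

```text
time_s: 34.62
position: [0.5071, 0.3296, 0.0561]
tcp_rot: [[0.229, 0.973, -0.0], [0.973, -0.229, 0.0], [0.0, -0.0, -1.0]]
force: [1.2, -0.2, -1.7]
opening: 0.101
```

Call:
{"name": "send_rows", "arguments": {
  "moves": [
    [0, 0, 0.03, 0, 0, 0, 1],
    [0, 0, 0, 0, 0, 0, 1]
  ]
}}

```text
time_s: 34.88
position: [0.5072, 0.3296, 0.0559]
tcp_rot: [[0.229, 0.973, 0.0], [0.973, -0.229, 0.0], [0.0, 0.0, -1.0]]
force: [-2.0, -0.4, 4.7]
opening: 0.102
```

Call:
{"name": "send_rows", "arguments": {
  "moves": [
    [0, 0, 0.02, 0, 0, 0, 1],
    [0, 0, 0, 0, 0, 0, 1]
  ]
}}

```text
time_s: 35.12
position: [0.5072, 0.3296, 0.0559]
tcp_rot: [[0.229, 0.973, 0.0], [0.973, -0.229, 0.0], [0.0, 0.0, -1.0]]
force: [-2.4, -1.3, 7.6]
opening: 0.101
```

Call:
{"name": "send_rows", "arguments": {
  "moves": [
    [0, 0, 0, 0, 0, 0, 0.5],
    [0, 0, 0, 0, 0, 0, 0],
    [0, 0, 0, 0, 0, 0, -0.5],
    [0, 0, 0, 0, 0, 0, -0.5],
    [0, 0, -0.4, 0, 0, 0, -0.5],
    [0, 0, -0.8, 0, 0, 0, -0.5],
    [0, 0, -0.9, 0, 0, 0, -1],
    [0, 0, -0.9, 0, 0, 0, -1],
    [0, 0, -0.9, 0, 0, 0, -1],
    [0, 0, -0.6, 0, 0, 0, -1]
  ]
}}

```text
time_s: 36.38
position: [0.5076, 0.3298, 0.1691]
tcp_rot: [[0.229, 0.973, 0.002], [0.973, -0.229, 0.001], [0.001, 0.002, -1.0]]
force: [-0.2, -1.0, 0.4]
opening: 0.992
```

Call:
{"name": "send_rows", "arguments": {
  "moves": [
    [0, 0, 0, 0, 0, 0.9, -1],
    [0, 0, 0, 0, 0, 0.9, -1],
    [0, 0, 0, 0, 0, 0.9, -1],
    [0, 0, 0, 0, 0, 0.9, -1],
    [0, 0, 0, 0, 0, 0.9, -1],
    [0, 0, 0, 0, 0, 0.9, -1],
    [0, 0, 0, 0, 0, 0.9, -1],
    [0, 0, 0, 0, 0, 0.9, -1],
    [0, 0, 0, 0, 0, 0.28, -1],
    [0, 0, 0, 0, 0, 0, -1],
    [0, 0, 0, 0, 0, 0, -1]
  ]
}}

```text
time_s: 37.75
position: [0.5071, 0.3296, 0.1674]
tcp_rot: [[0.999, 0.035, -0.0], [0.035, -0.999, 0.0], [-0.0, -0.0, -1.0]]
force: [-0.7, 0.0, 0.2]
opening: 0.999
```

```bash
python3 - <<'E'
from h import *
go(.494,-.268,.16,2)
c=cap("side","pics/s8.png")
a=cv2.resize(c["img"][310:450,230:390],None,fx=4.5,fy=4,interpolation=cv2.INTER_CUBIC);cv2.imwrite("pics/s8c.png",cv2.convertScaleAbs(a,alpha=1.8)[:,:,::-1])
P=cloud(c)
for r in models.masks_of("side","mount_center")[:2]:
    m=r["mask"]&(c["depth"]>0);print(r["confidence"],r["extent"],np.round(np.percentile(P[m],[1,50,99],axis=0),3).tolist())
c=cap("wrist","pics/w8.png")
E
```

```text
pos [0.5071 0.3296 0.1674] yaw 2.01 tilt [-0.0001  0.    ] F [-0.7  0.   0.2] t 37.75 open 0.999
rz units 0.001  shift units [-1.357 23.87   0.296]
0.77 [296.9, 376.5, 312.2, 415.1] [[0.496, 0.304, 0.013], [0.509, 0.354, 0.054], [0.519, 0.366, 0.092]]
```

View pics/s8c.png

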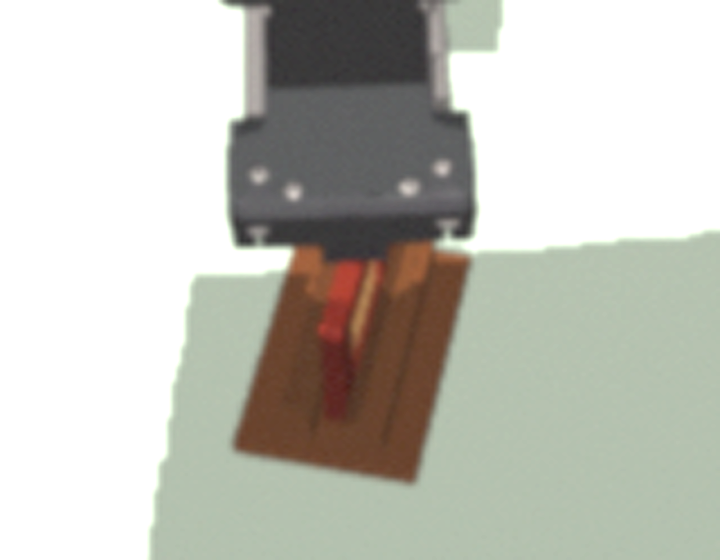

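View pics/s8.png

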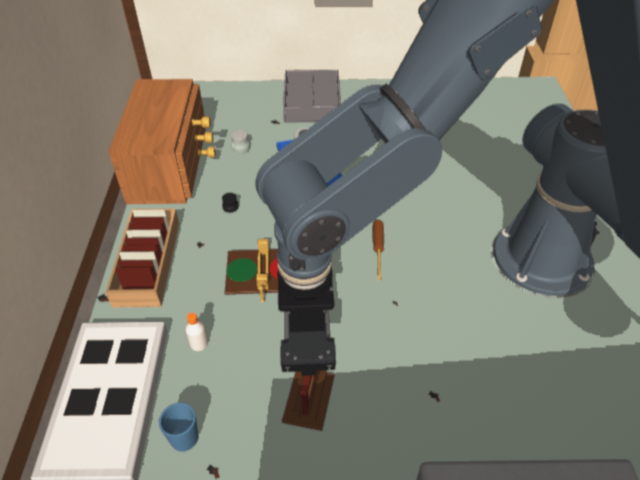

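Call:
{"name": "send_rows", "arguments": {
  "moves": [
    [-0.06, 0.6, 0, 0, 0, 0, -1],
    [-0.06, 1, 0, 0, 0, 0, -1],
    [-0.06, 1, 0, 0, 0, 0, -1],
    [-0.06, 1, 0, 0, 0, 0, -1],
    [-0.06, 1, 0, 0, 0, 0, -1],
    [-0.06, 1, 0, 0, 0, 0, -1],
    [-0.06, 1, 0, 0, 0, 0, -1],
    [-0.06, 1, 0, 0, 0, 0, -1],
    [-0.06, 1, 0, 0, 0, 0, -1],
    [-0.06, 1, 0, 0, 0, 0, -1],
    [-0.06, 1, 0, 0, 0, 0, -1],
    [-0.06, 1, 0, 0, 0, 0, -1]
  ]
}}

```text
time_s: 39.4
position: [0.4985, 0.0376, 0.1674]
tcp_rot: [[0.999, 0.034, -0.0], [0.034, -0.999, -0.0], [-0.0, 0.0, -1.0]]
force: [-0.0, -0.3, 0.5]
opening: 1.003
```

Call:
{"name": "send_rows", "arguments": {
  "moves": [
    [-0.06, 1, 0, 0, 0, 0, -1],
    [-0.06, 1, 0, 0, 0, 0, -1],
    [-0.06, 1, 0, 0, 0, 0, -1],
    [-0.06, 1, 0, 0, 0, 0, -1],
    [-0.06, 1, 0, 0, 0, 0, -1],
    [-0.06, 1, 0, 0, 0, 0, -1],
    [-0.06, 1, 0, 0, 0, 0, -1],
    [-0.06, 1, 0, 0, 0, 0, -1],
    [-0.06, 1, 0, 0, 0, 0, -1],
    [-0.06, 1, 0, 0, 0, 0, -1],
    [-0.03, 1, 0, 0, 0, 0, -1],
    [0, 0.84, 0, 0, 0, 0, -1]
  ]
}}

```text
time_s: 40.9
position: [0.4928, -0.2586, 0.1673]
tcp_rot: [[0.999, 0.034, -0.0], [0.034, -0.999, 0.0], [-0.0, -0.0, -1.0]]
force: [-0.6, 0.1, 1.1]
opening: 1.0
```

Call:
{"name": "send_rows", "arguments": {
  "moves": [
    [0, 0.42, 0, 0, 0, 0, -1],
    [0, 0, 0, 0, 0, 0, -1],
    [0, 0, 0, 0, 0, 0, -1]
  ]
}}

```text
time_s: 41.28
position: [0.4936, -0.2668, 0.1672]
tcp_rot: [[0.999, 0.035, -0.001], [0.035, -0.999, 0.001], [-0.001, -0.001, -1.0]]
force: [-0.2, 0.1, -0.5]
opening: 0.998
```

```bash
python3 - <<'E'
from h import *
go(.494,-.268,.0183,2)
c=cap("wrist","pics/w9.png")
for r in models.landmark_of("wrist","globe_center")[:2]: print(r,atz(c,r["point"],.0355))
for r in models.landmark_of("wrist","lens_center")[:2]: print(r,atz(c,r["point"],.039))
c=cap("top","pics/t9.png")
E
```

```text
pos [ 0.4936 -0.2668  0.1672] yaw 2.0 tilt [-0.0007  0.0009] F [-0.2  0.1 -0.5] t 41.27 open 0.998
rz units 0.0  shift units [0.015 0.047 5.954]
{'point': [326.2, 220.4], 'confidence': 0.95} [ 0.49292681 -0.2662864   0.0355    ]
{'point': [104.6, 181.2], 'confidence': 0.91} [ 0.51736888 -0.10445151  0.039     ]
{'point': [394.6, 198.4], 'confidence': 0.18} [ 0.51206401 -0.31586222  0.039     ]
```

View pics/w9.png

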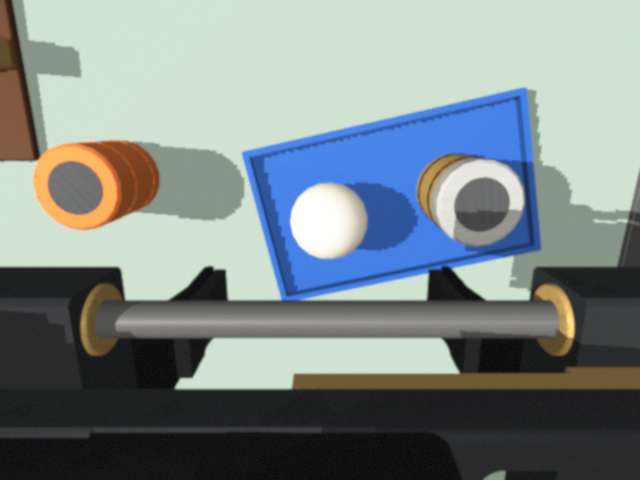

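View pics/t9.png

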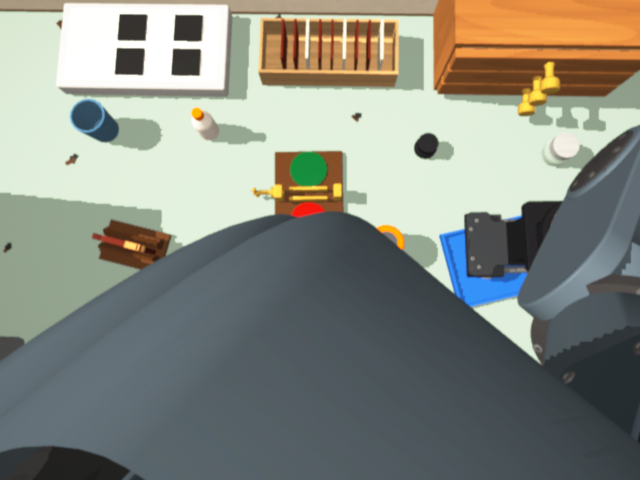

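Call:
{"name": "send_rows", "arguments": {
  "moves": [
    [0.02, 0.03, 0.9, 0, 0, 0, -1],
    [0, 0, 0.9, 0, 0, 0, -1],
    [0, 0, 0.9, 0, 0, 0, -1],
    [0, 0, 0.9, 0, 0, 0, -1],
    [0, 0, 0.9, 0, 0, 0, -1],
    [0, 0, 0.7, 0, 0, 0, -0.9],
    [0, 0, 0.5, 0, 0, 0, -0.8],
    [0, 0, 0.22, 0, 0, 0, -0.8],
    [0, 0, 0, 0, 0, 0, -0.8]
  ]
}}

```text
time_s: 42.6
position: [0.4945, -0.2685, 0.0193]
tcp_rot: [[0.999, 0.034, -0.0], [0.034, -0.999, 0.0], [-0.0, -0.0, -1.0]]
force: [-1.4, 1.0, -0.6]
opening: 0.9
```

Call:
{"name": "send_rows", "arguments": {
  "moves": [
    [0, 0, 0, 0, 0, 0, 1],
    [0, 0, 0, 0, 0, 0, 1],
    [0, 0, 0, 0, 0, 0, 1],
    [0, 0, 0, 0, 0, 0, 1],
    [0, 0, 0, 0, 0, 0, 1],
    [0, 0, 0, 0, 0, 0, 1]
  ]
}}

```text
time_s: 43.35
position: [0.4946, -0.2685, 0.0197]
tcp_rot: [[0.999, 0.034, 0.0], [0.034, -0.999, -0.0], [0.0, 0.0, -1.0]]
force: [0.2, 0.6, 5.3]
opening: 0.649
```

Call:
{"name": "send_rows", "arguments": {
  "moves": [
    [0, 0, -0.3, 0, 0, 0, 1],
    [0, 0, -0.7, 0, 0, 0, 1],
    [0, 0, -0.9, 0, 0, 0, 1],
    [0, 0, -0.9, 0, 0, 0, 1],
    [0, 0, -0.9, 0, 0, 0, 1],
    [0, 0, -0.9, 0, 0, 0, 1],
    [0.3, -0.55, -0.4, 0, 0, 0, 1],
    [0.56, -0.98, 0, 0, 0, 0, 1],
    [0.56, -0.98, 0, 0, 0, 0, 1],
    [0.56, -0.98, 0, 0, 0, 0, 1],
    [0.56, -0.98, 0, 0, 0, 0, 1],
    [0.56, -0.98, 0, 0, 0, 0, 1]
  ]
}}

```text
time_s: 44.85
position: [0.5672, -0.1274, 0.1441]
tcp_rot: [[0.999, 0.035, -0.001], [0.035, -0.999, 0.001], [-0.001, -0.001, -1.0]]
force: [0.3, -0.4, -2.0]
opening: 0.65
```

Call:
{"name": "send_rows", "arguments": {
  "moves": [
    [0.56, -0.98, 0, 0, 0, 0, 1],
    [0.56, -0.98, 0, 0, 0, 0, 1],
    [0.56, -0.98, 0, 0, 0, 0, 1],
    [0.56, -0.98, 0, 0, 0, 0, 1],
    [0.56, -0.98, 0, 0, 0, 0, 1],
    [0.56, -0.98, 0, 0, 0, 0, 1],
    [0.22, -0.4, 0, 0, 0, 0, 1],
    [0, 0, 0, 0, 0, 0, 1],
    [0, 0, 0, 0, 0, 0, 1]
  ]
}}

```text
time_s: 45.98
position: [0.6505, 0.0298, 0.1441]
tcp_rot: [[0.999, 0.034, -0.001], [0.034, -0.999, -0.0], [-0.001, 0.0, -1.0]]
force: [0.2, -0.4, -1.5]
opening: 0.649
```

```bash
python3 - <<'E'
from h import *
go(.6512,.0306,.0243,2)
c=cap("wrist","pics/w10.png")
c=cap("side","pics/s10.png")
E
```

```text
pos [0.6505 0.0298 0.1441] yaw 1.94 tilt [-0.0012 -0.0003] F [ 0.2 -0.4 -1.5] t 45.98 open 0.649
rz units -0.006  shift units [ 0.028 -0.033  4.792]
```

View pics/w10.png

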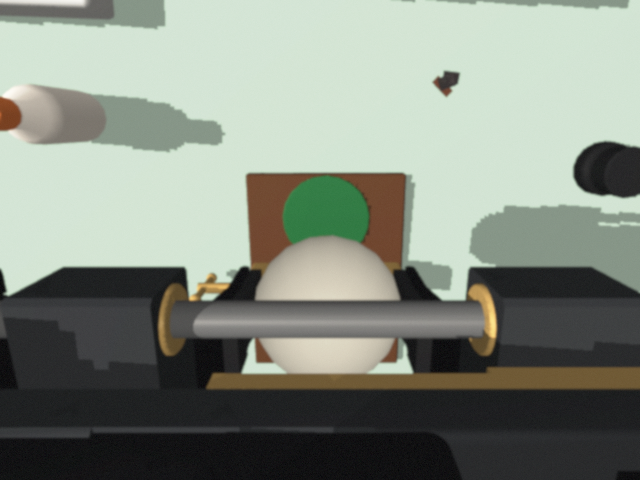

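View pics/s10.png

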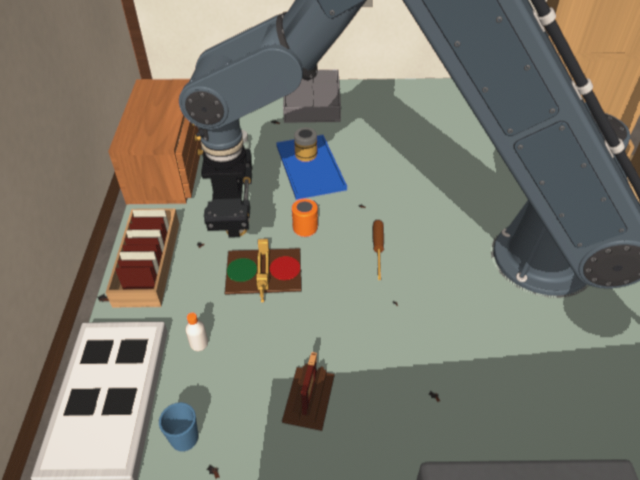

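Call:
{"name": "send_rows", "arguments": {
  "moves": [
    [0.02, -0.03, 0.8, 0, 0, 0, 1],
    [0, 0, 0.9, 0, 0, 0, 1],
    [0, 0, 0.9, 0, 0, 0, 1],
    [0, 0, 0.8, 0, 0, 0, 1],
    [0, 0, 0.6, 0, 0, 0, 1],
    [0, 0, 0.4, 0, 0, 0, 1],
    [0, 0, 0.2, 0, 0, 0, 1],
    [0, 0, 0.08, 0, 0, 0, 1],
    [0, 0, 0, 0, 0, 0, 1],
    [0, 0, 0.02, 0, 0, 0, 1],
    [0, 0, 0, 0, 0, 0, 1]
  ]
}}

```text
time_s: 47.45
position: [0.6519, 0.0311, 0.0272]
tcp_rot: [[0.999, 0.034, 0.001], [0.034, -0.999, -0.0], [0.001, 0.0, -1.0]]
force: [0.4, 0.0, -2.5]
opening: 0.649
```

Call:
{"name": "send_rows", "arguments": {
  "moves": [
    [0, 0, 0.03, 0, 0, 0, 1],
    [0, 0, 0, 0, 0, 0, 1]
  ]
}}

```text
time_s: 47.7
position: [0.6517, 0.0311, 0.026]
tcp_rot: [[0.999, 0.034, -0.0], [0.034, -0.999, 0.0], [-0.0, -0.0, -1.0]]
force: [-0.5, 0.1, -1.6]
opening: 0.647
```

Call:
{"name": "send_rows", "arguments": {
  "moves": [
    [0, 0, 0.03, 0, 0, 0, 1],
    [0, 0, 0, 0, 0, 0, 1]
  ]
}}

```text
time_s: 47.95
position: [0.6518, 0.0312, 0.0258]
tcp_rot: [[0.999, 0.034, 0.0], [0.034, -0.999, -0.0], [0.0, 0.0, -1.0]]
force: [-1.4, -0.3, 2.5]
opening: 0.652
```

Call:
{"name": "send_rows", "arguments": {
  "moves": [
    [0, 0, 0, 0, 0, 0, -0.7],
    [0, 0, 0, 0, 0, 0, -0.7],
    [0, 0, 0, 0, 0, 0, -0.7],
    [0, 0, -0.4, 0, 0, 0, -0.7],
    [0, 0, -0.8, 0, 0, 0, -0.7],
    [0, 0, -0.9, 0, 0, 0, -0.7],
    [0, 0, -0.9, 0, 0, 0, -0.7],
    [0, 0, -0.9, 0, 0, 0, -0.7],
    [0, 0, -0.9, 0, 0, 0, -1],
    [-0.2, 0.6, -0.6, 0, 0, 0, -1],
    [-0.38, 1, 0, 0, 0, 0, -1],
    [-0.38, 1, 0, 0, 0, 0, -1]
  ]
}}

```text
time_s: 49.45
position: [0.6295, -0.0362, 0.1615]
tcp_rot: [[0.999, 0.035, 0.001], [0.035, -0.999, -0.001], [0.001, 0.001, -1.0]]
force: [-0.6, -0.0, -0.3]
opening: 0.992
```

Call:
{"name": "send_rows", "arguments": {
  "moves": [
    [-0.38, 1, 0, 0, 0, 0, -1],
    [-0.38, 1, 0, 0, 0, 0, -1],
    [-0.38, 1, 0, 0, 0, 0, -1],
    [-0.38, 1, 0, 0, 0, 0, -1],
    [-0.38, 1, 0, 0, 0, 0, -1],
    [-0.38, 1, 0, 0, 0, 0, -1],
    [-0.38, 1, 0, 0, 0, 0, -1],
    [-0.38, 1, 0, 0, 0, 0, -1],
    [-0.38, 1, 0, 0, 0, 0, -1],
    [-0.38, 1, 0, 0, 0, 0, -1],
    [-0.38, 1, 0, 0, 0, 0, -1],
    [-0.38, 1, 0, 0, 0, 0, -1]
  ]
}}

```text
time_s: 50.95
position: [0.5251, -0.34, 0.161]
tcp_rot: [[0.999, 0.034, -0.0], [0.034, -0.999, -0.0], [-0.0, 0.0, -1.0]]
force: [-0.1, 0.1, -0.3]
opening: 1.003
```

Call:
{"name": "send_rows", "arguments": {
  "moves": [
    [-0.38, 1, 0, 0, 0, 0, -1],
    [0, 0.1, 0, 0, 0, 0, -1],
    [0, 0, 0, 0, 0, 0, -1]
  ]
}}

```text
time_s: 51.32
position: [0.5174, -0.366, 0.1605]
tcp_rot: [[0.999, 0.034, -0.0], [0.034, -0.999, 0.001], [-0.0, -0.001, -1.0]]
force: [-0.4, 0.0, -0.9]
opening: 1.0
```

```bash
python3 - <<'E'
from h import *
go(.5179,-.3664,.0253,2)
c=cap("wrist","pics/w11.png")
c=cap("side","pics/s11.png")
E
```

```text
pos [ 0.5174 -0.366   0.1605] yaw 1.93 tilt [-0.0001  0.0006] F [-0.4  0.  -0.9] t 51.33 open 1.0
rz units -0.007  shift units [0.021 0.016 5.41 ]
```

View pics/w11.png

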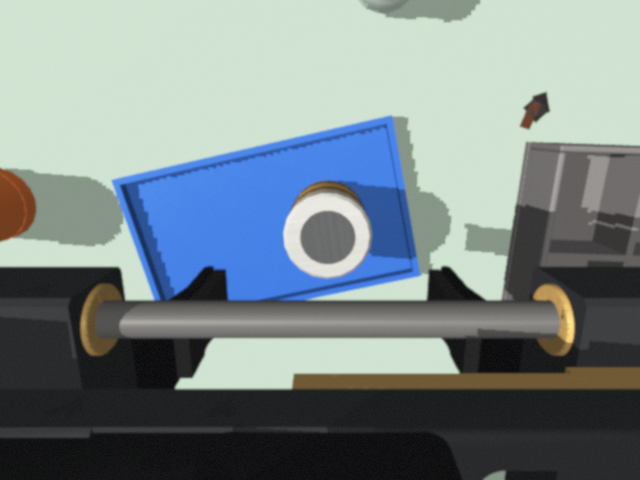

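View pics/s11.png

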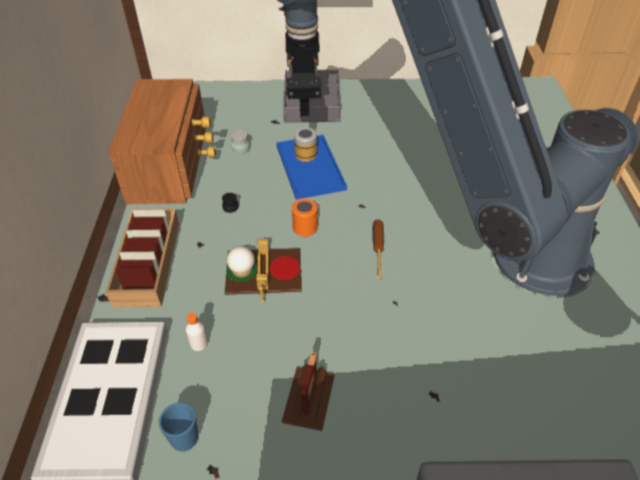

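Call:
{"name": "send_rows", "arguments": {
  "moves": [
    [0.02, 0.02, 0.9, 0, 0, 0, -1],
    [0, 0, 0.9, 0, 0, 0, -1],
    [0, 0, 0.9, 0, 0, 0, -1],
    [0, 0, 0.9, 0, 0, 0, -1],
    [0, 0, 0.9, 0, 0, 0, -1],
    [0, 0, 0.6, 0, 0, 0, -0.8],
    [0, 0, 0.3, 0, 0, 0, -0.8],
    [0, 0, 0, 0, 0, 0, -0.8],
    [0, 0, 0, 0, 0, 0, -0.8]
  ]
}}

```text
time_s: 52.55
position: [0.5188, -0.3671, 0.0261]
tcp_rot: [[0.999, 0.034, 0.001], [0.034, -0.999, -0.001], [0.001, 0.001, -1.0]]
force: [0.3, 0.0, -0.5]
opening: 0.907
```

Call:
{"name": "send_rows", "arguments": {
  "moves": [
    [0, 0, 0, 0, 0, 0, 1],
    [0, 0, 0, 0, 0, 0, 1],
    [0, 0, 0, 0, 0, 0, 1],
    [0, 0, 0, 0, 0, 0, 1],
    [0, 0, 0, 0, 0, 0, 1],
    [0, 0, 0, 0, 0, 0, 1]
  ]
}}

```text
time_s: 53.3
position: [0.5184, -0.3667, 0.0256]
tcp_rot: [[0.999, 0.034, 0.0], [0.034, -0.999, -0.0], [0.0, 0.0, -1.0]]
force: [-1.2, 0.8, 3.6]
opening: 0.659
```

Call:
{"name": "send_rows", "arguments": {
  "moves": [
    [0, 0, -0.3, 0, 0, 0, 1],
    [0, 0, -0.7, 0, 0, 0, 1],
    [0, 0, -0.9, 0, 0, 0, 1],
    [0, 0, -0.9, 0, 0, 0, 1],
    [0, 0, -0.9, 0, 0, 0, 1],
    [0, 0, -0.9, 0, 0, 0, 1],
    [0.1, -0.69, -0.4, 0, 0, 0, 1],
    [0.14, -1, 0, 0, 0, 0, 1],
    [0.14, -1, 0, 0, 0, 0, 1],
    [0.14, -1, 0, 0, 0, 0, 1],
    [0.14, -1, 0, 0, 0, 0, 1],
    [0.14, -1, 0, 0, 0, 0, 1]
  ]
}}

```text
time_s: 54.8
position: [0.5335, -0.2217, 0.1499]
tcp_rot: [[0.999, 0.035, -0.001], [0.035, -0.999, 0.0], [-0.001, -0.0, -1.0]]
force: [-0.9, -0.3, -1.9]
opening: 0.655
```

Call:
{"name": "send_rows", "arguments": {
  "moves": [
    [0.14, -1, 0, 0, 0, 0, 1],
    [0.14, -1, 0, 0, 0, 0, 1],
    [0.14, -1, 0, 0, 0, 0, 1],
    [0.14, -1, 0, 0, 0, 0, 1],
    [0.14, -1, 0, 0, 0, 0, 1],
    [0.14, -1, 0, 0, 0, 0, 1],
    [0.14, -1, 0, 0, 0, 0, 1],
    [0.14, -1, 0, 0, 0, 0, 1],
    [0.18, -1, 0, 0, 0, 0, 1],
    [0.14, -1, 0, 0, 0, 0, 1],
    [0, 0, 0, 0, 0, 0, 1],
    [0, 0, 0, 0, 0, 0, 1]
  ]
}}

```text
time_s: 56.3
position: [0.5605, 0.0275, 0.1501]
tcp_rot: [[0.999, 0.035, -0.0], [0.035, -0.999, -0.0], [-0.0, 0.0, -1.0]]
force: [-0.6, -0.9, -2.0]
opening: 0.656
```

```bash
python3 - <<'E'
from h import *
go(.5605,.0273,.0316,2)
c=cap("wrist","pics/w12.png")
E
```

```text
pos [0.5605 0.0275 0.1501] yaw 2.02 tilt [-0.0003 -0.0004] F [-0.6 -0.9 -2. ] t 56.3 open 0.656
rz units 0.002  shift units [-2.000e-03  8.000e-03  4.742e+00]
```

View pics/w12.png

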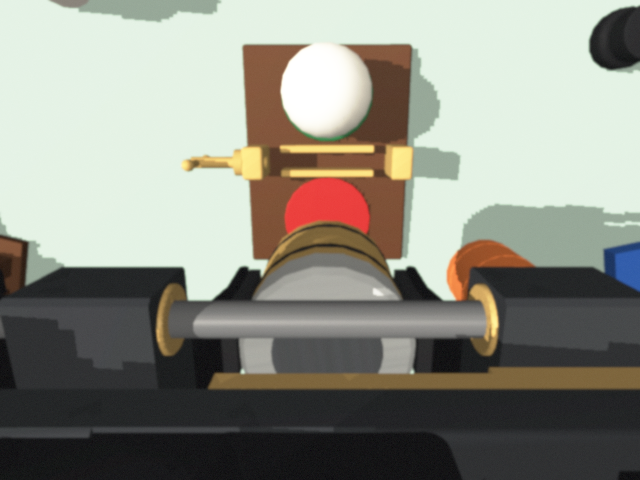

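Call:
{"name": "send_rows", "arguments": {
  "moves": [
    [0, 0, 0.8, 0, 0, 0, 1],
    [0, 0, 0.9, 0, 0, 0, 1],
    [0, 0, 0.9, 0, 0, 0, 1],
    [0, 0, 0.8, 0, 0, 0, 1],
    [0, 0, 0.6, 0, 0, 0, 1],
    [0, 0, 0.4, 0, 0, 0, 1],
    [0, 0, 0.2, 0, 0, 0, 1],
    [0, 0, 0.06, 0, 0, 0, 1],
    [0, 0, 0, 0, 0, 0, 1],
    [0, 0, 0, 0, 0, 0, 1]
  ]
}}

```text
time_s: 57.6
position: [0.5612, 0.0273, 0.0343]
tcp_rot: [[0.999, 0.035, 0.001], [0.035, -0.999, -0.0], [0.001, 0.0, -1.0]]
force: [-0.3, -1.1, -2.6]
opening: 0.657
```

Call:
{"name": "send_rows", "arguments": {
  "moves": [
    [0, 0, 0.03, 0, 0, 0, 1],
    [0, 0, 0, 0, 0, 0, 1]
  ]
}}

```text
time_s: 57.85
position: [0.5608, 0.0273, 0.0331]
tcp_rot: [[0.999, 0.034, 0.0], [0.034, -0.999, -0.0], [0.0, 0.0, -1.0]]
force: [-0.7, 0.3, -2.0]
opening: 0.656
```

Call:
{"name": "send_rows", "arguments": {
  "moves": [
    [0, 0, 0.03, 0, 0, 0, 1],
    [0, 0, 0, 0, 0, 0, 1]
  ]
}}

```text
time_s: 58.1
position: [0.5607, 0.0273, 0.0322]
tcp_rot: [[0.999, 0.034, -0.0], [0.034, -0.999, 0.0], [-0.0, -0.0, -1.0]]
force: [-0.1, 0.5, -2.3]
opening: 0.658
```

Call:
{"name": "send_rows", "arguments": {
  "moves": [
    [0, 0, 0.03, 0, 0, 0, 1],
    [0, 0, 0, 0, 0, 0, 1]
  ]
}}

```text
time_s: 58.35
position: [0.5609, 0.0272, 0.0316]
tcp_rot: [[0.999, 0.034, 0.0], [0.034, -0.999, 0.0], [0.0, -0.0, -1.0]]
force: [0.4, -0.0, 0.0]
opening: 0.656
```

Call:
{"name": "send_rows", "arguments": {
  "moves": [
    [0, 0, 0, 0, 0, 0, -0.7],
    [0, 0, 0, 0, 0, 0, -0.7],
    [0, 0, 0, 0, 0, 0, -0.7],
    [0, 0, -0.4, 0, 0, 0, -0.7],
    [0, 0, -0.8, 0, 0, 0, -0.7],
    [0, 0, -0.9, 0, 0, 0, -0.7],
    [0, 0, -0.9, 0, 0, 0, -0.7],
    [0, 0, -0.9, 0, 0, 0, -0.7],
    [-0.5, 0, -0.9, 0, 0, 0, -1],
    [-0.9, 0, -0.8, 0, 0, 0, -1],
    [-0.8, 0, -0.8, 0, 0, 0, -1],
    [0, 0, 0, 0, 0, 0, -1]
  ]
}}

```text
time_s: 59.85
position: [0.5056, 0.0254, 0.1933]
tcp_rot: [[0.999, 0.034, 0.003], [0.034, -0.999, -0.0], [0.003, 0.001, -1.0]]
force: [0.9, -0.7, 0.3]
opening: 0.995
```

```bash
python3 - <<'E'
from h import *
go(.56,.027,.2,2)
c=cap("wrist","pics/w13.png")
for k,z in (("globe_center",.0415),("lens_center",.045)):
  for r in models.landmark_of("wrist",k)[:3]: print(k,round(r["confidence"],2),np.round(atz(c,r["point"],z),4))
c=cap("side","pics/s13.png");P=cloud(c)
for k,z in (("globe_center",.0415),("lens_center",.045),("mount_center",.048),("screwdriver_grip",.01)):
  for r in models.landmark_of("side",k)[:3]: print("side",k,round(r["confidence"],2),np.round(atz(c,r["point"],z),4))
for r in models.masks_of("side","mount_center")[:1]:
    m=r["mask"]&(c["depth"]>0);print(r["extent"],np.round(np.percentile(P[m],[1,50,99],axis=0),3).tolist())
a=cv2.resize(c["img"][220:440,210:390],None,fx=4,fy=2.7,interpolation=cv2.INTER_CUBIC);cv2.imwrite("pics/s13c.png",cv2.convertScaleAbs(a,alpha=1.4)[:,:,::-1])
E
```

```text
pos [0.5056 0.0254 0.1933] yaw 1.97 tilt [ 0.003  -0.0004] F [ 0.9 -0.7  0.3] t 59.85 open 0.995
rz units -0.003  shift units [ 2.177  0.014 -0.267]
globe_center 0.86 [0.6504 0.032  0.0415]
lens_center 0.35 [0.5962 0.0284 0.045 ]
side globe_center 0.96 [0.657  0.0284 0.0415]
side lens_center 0.8 [ 0.5107 -0.1019  0.045 ]
side lens_center 0.75 [0.558  0.0305 0.045 ]
side mount_center 0.68 [0.5049 0.3306 0.048 ]
side screwdriver_grip 0.87 [ 0.3463 -0.0493  0.01  ]
[299.6, 351.6, 312.6, 415.2] [[0.494, 0.292, 0.015], [0.506, 0.336, 0.078], [0.518, 0.366, 0.092]]
```

View pics/w13.png

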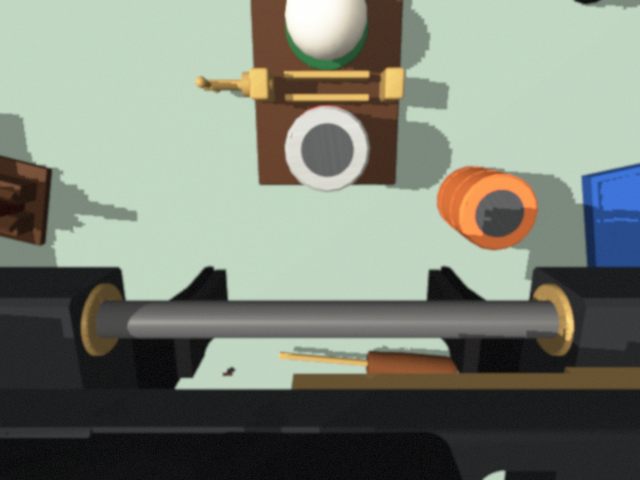

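View pics/s13.png

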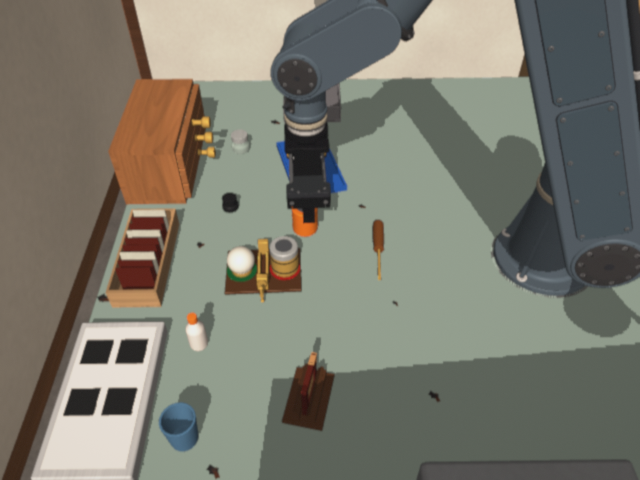

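View pics/s13c.png

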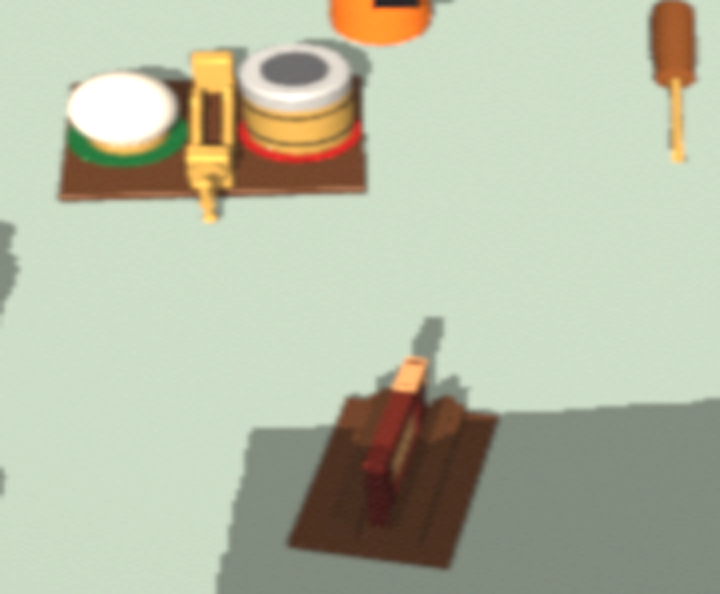

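```bash
python3 -c "
from h import *
print(bot.hand_in())"
```

```text
the job is handed in; nothing more can be done
None
```

The job is done and handed in at about 60 s of robot time, half the 120 s limit. I moved the lens and then the globe into the blue tray. While they waited there, I lifted the mount out of the clamp and stood it in the walnut stand's slot. I then put the globe back on the green disc and the lens back on the red one.

**Last checks**
- **Globe:** it stands upright on green. The wrist camera put it at (0.650, 0.032), against a disc centre measured at (0.6505, 0.031).
- **Lens:** it stands upright on red. The side camera put it at (0.558, 0.031), and I let it go at (0.561, 0.027), against a disc centre of (0.559, 0.028).
- **Mount:** it stands upright and fully down in the slot. The slot floor stopped it at the expected height, and the side camera reads its top edge within 1 mm of what it read in the clamp.
- **Forces and bystanders:** readings at the end of each move stayed below 8 N. The screwdriver and the orange look-alike showed no sign of having been moved, and the gripper was clear of everything.

**Readings that disagreed**
- The side camera put the globe about 6 mm further out (x = 0.657) than the wrist camera did; both pictures show it centred on green.
- One low-confidence wrist reading (0.35) put the lens in the middle of the clamp, which the picture contradicts.

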